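# Set the probe stand's stop collar to the preset height gauge

## Task

Set the stop collar of the probe stand to the height gauge: stand the gauge flat on the stand's foot plate and push its fork fully home around the threaded post, then spin the knurled collar down by feel until it just touches the gauge's red anvil, and about 30 degrees further so that the spring in the collar nips the gauge lightly; never force it. Leave the gauge in place under the collar, let go, and do not disturb the bottles and the beaker around it.

Things in the scene. Friction and masses are not known exactly. Their poses are not given: they have to be found in the camera images.
- stand: Probe stand, fixed: grey foot plate 250 x 110 mm, 8 mm thick. Origin under the plate on the axis of the upright threaded post. The plate reaches 143 mm along -x (open front: the gauge goes in here, sliding along +x) and 107 mm along +x. A 14 mm column, 208 mm high, stands at x +90, y +35 mm; its parked probe arm, 70 to 230 mm up, reaches to y +140 mm at x +90 mm.
- post_foot (a point): Foot of the steel threaded post (16 mm diameter, top 91 mm above this point), on the plate's top face. Axes as the stand's. Right-hand fast thread: the collar turned clockwise seen from above goes down 5 mm per radian (31 mm a turn); it keeps its place when let go, even when nipped. Turning takes about 0.12 N m. A grip that pushes the collar down off its spring's rest makes it touch too soon.
- collar: Black knurled collar on the post, 44 mm diameter, 30 mm tall, white mark on top. Origin: centre of its underside, first 49 to 55 mm above the bench. Grip the rim from above, post between the fingers, tips above its underside; the post's top is up to 45 mm above the grip. It floats 4 mm up or down on its threaded sleeve on a spring, 4 N/mm; held, it stops rigidly on the gauge: felt as upward force.
- gauge: Loose height gauge, 0.2 to 0.35 kg, aluminium, on a flat foot 16 mm high, about 122 mm long, 43 mm wide at the fork. Origin on the underside, where the post's axis lies when the fork is home. Fork opens towards +x: arms 21 mm apart inside, flared tips at x +31 mm, slot bottom at x -8 mm. Grip tab at its -x end.
- gauge_fork (a point): Top face of the gauge's foot over the fork, 16 mm above the gauge's origin. Above it, x -14 to +14 mm, is the red anvil: a rigid bar on each side of the slot, clamped on a stem. The anvil's top is preset 30 to 38 mm above the gauge's underside, different each time, so it must be felt. Over 20 N from the collar would spoil the gauge.
- gauge_tab (a point): Centre of the gauge's orange grip tab: an upright block 26 mm long (gauge x), 14 mm wide (gauge y), from 16 to 46 mm above the gauge's underside, 77 mm behind the gauge's origin (gauge -x). Point 31 mm above the underside. Axes as the gauge's.
- reagent_a: Bystander: small amber bottle with black cap, 48 mm diameter, 75 mm tall; origin under its centre.
- reagent_b: Bystander: small amber bottle, 44 mm diameter, 70 mm tall; origin under its centre.
- reagent_c: Bystander: amber bottle, 64 mm diameter, 105 mm tall; origin under its centre.
- water: Bystander: clear bottle with green cap, 66 mm diameter, 190 mm tall; origin under its centre.
- beaker: Bystander: glass beaker, 66 mm diameter, 80 mm tall; origin under its centre.
There are look-alikes about, which are no part of the job. What is shaped like the gauge but purple or yellow is not meant.

How it is judged (in metres and radians):
On the way:
1. the gauge stands flat on the foot plate with its fork home around the post (horizontal distance between gauge and stand below 0.005 m and z of gauge in the frame of stand below 0.0105 m and angle between gauge's own z axis and vertical below 0.06 rad and contact force between collar and gauge below 1 N), for 0.2 s.
At the end, for the whole second after the job is handed in: The gauge stands flat on the foot plate with its fork home (its origin within 6 mm of the post's axis, tilt under 0.06 rad), at rest, and the collar, also at rest, presses on its anvil with 3 to 18 N (0.15 to 0.9 rad past touch) (contact force between collar and gauge between 3 and 18 N and horizontal distance between gauge and stand below 0.006 m and z of gauge in the frame of stand below 0.0105 m and angle between gauge's own z axis and vertical below 0.06 rad and linear speed of gauge below 0.01 m/s and angular speed of collar below 0.05 rad/s).
It fails at once if the gauge is forced: the collar presses it by more than 20 N (contact force between collar and gauge above 20 N).
It fails at once if a bottle or the beaker is moved by more than 20 mm or tipped (distance of any of reagent_a, reagent_b, reagent_c, water, beaker from where it was at the start of the episode above 0.02 m or angle between any of reagent_a, reagent_b, reagent_c, water, beaker's own z axis and vertical above 0.3 rad).
It also fails if it takes over 72 s, if anything falls off the work surface, if the arm or the gripper's body presses on something with over 40 N, if the wrist force passes 120 N, or if a joint passes its speed limit or range.

## Robot

A 6-joint arm with a two-finger parallel gripper is mounted at the origin on the work surface. World frame = base frame: x ahead of the robot, y to its left, z up, the work surface at z = 0. Lengths are in m, angles in degrees, forces in N, time in s.
With the tool pointing down it reaches from about 0.3 to 0.75 m from the base axis. Payload 8.5 kg.
Tool frame: the origin (TCP) lies between the finger pads; the fingertips stand 19 mm ahead of it and the grasp point (between the pads) is the TCP; z points along the fingers, y is the direction in which the jaws open and shut (so a half turn about z gives the same grasp; the last joint's range is limited). The gripper opens to 85 mm and grips with 20 to 120 N. Pads are 22 mm wide; open, the fingers measure 114 mm over their backs; the gripper's body (76 mm by 85 mm) begins 54 mm behind the grasp point. The pads swing forward as they close: fully open they stand 13 mm farther back than shut.
Start: joints at [55.388, 21.807, 74.336, -0, 83.858, -12.336], TCP at [0.208, 0.509, 0.228] pointing down, gripper open.
Joint ranges: [-178.18, 178.18], [-50.72, 133.34], [12.68, 142.11], [-81.47, 261.47], [9.98, 163.14], [-165.26, 165.26]. Speed limits (degrees/s): [136.94, 136.94, 180, 180, 180, 180].

## Interface

Orientations are given as a 3x3 rotation matrix whose columns are the frame's x, y, z axes.
In Python, from rig import env gives the robot as it stands.
- The arm moves only by the shell command python3 -m pendant 'ROWS' [OPENING] [FORCE]. ROWS is JSON, a list of rows, each a list of 2 entries, a list of its own where there are three numbers: the shift along the tool's x, y, z scaled (see below), then the turn, a rotation vector about the tool's x, y, z scaled (see below). A call has 1 to 20 rows; each row shifts and turns the commanded pose from where the row before left it, along the tool's axes as they then stand; what a row does not reach is not made up. The controller multiplies each number of a shift by 0.1 m and each number of a turn by pi/2 rad. A row lasts 1/8 s, in which the tool goes at most 62.5 mm and 10.7 degrees, less where a joint would pass 70% of its speed; a pose out of reach is approached as far as the arm can. A call with a number of a shift or a turn outside -1 to 1 is refused whole. A call with a gripper value outside its range is refused whole. OPENING is the gripper command: -1 is shut, 1 is fully open, values between are in proportion, set as the call begins (- or left out, the last holds). The fingers move at their own pace and stop on an object; FORCE is the grip in N (left out, the last holds). Time passes only in rows, so rows that do not move let the fingers close. It gives the time, the measured TCP pose, the force and the opening at its end, in the units of the state.
- env.observe(): the state, without advancing time (a new reading comes with each control period).
- env.get_image(name): name is "side" or "top"; returns a dict with "image" (400x640x3 uint8, red, green, blue), "K" (3x3 intrinsics, pixels), "distortion" ([k1, k2, p1, p2, k3] as OpenCV has them; the pictures are not rectified), "R" (3x3) and "t" (3): a world point X has camera coordinates R X + t. Camera axes: x right, y down, z forward; pixel columns grow to the right and rows downward; lengths in m; the calibration is good to about 2 mm. A picture is of the moment at which its call begins. There is no depth.
- env.close_job(): hands the job in, once; it reports no verdict.
The state is a dict: "time_s": time; "q": joint angles; "qvel": joint speeds; "joint_efforts": joint torques, N m; "position": TCP position; "tool_rot": TCP orientation; "ft_force": force on the tool from outside, world axes, zero at the start; "wrist_torque": the same for the moment, N m; "grip_width": finger opening in m.
Only numpy, scipy, OpenCV 4.12 (cv2) and the standard library are available. Lean on these libraries where they do the work, as an engineer would, in place of code of your own. Each camera call takes 0.05 s, during which the arm holds its last target.

## Working session

There is one attempt and no reset: what is moved stays moved. The work goes in short steps, Python scripts to look and compute and a shell command to move; the robot and the scene stay as the last step left them, time stands still between calls to the robot, and variables do not carry over. Pictures are saved under pics/ and viewed, and the job is handed in when it is done.

```bash
ls; mkdir -p pics; python3 - <<'E'
from rig import env
import cv2
for n in ("top","side"):
    d=env.get_image(n); cv2.imwrite(f"pics/{n}0.png",d["image"][:,:,::-1]); print(n,d["K"],d["distortion"],d["R"],d["t"])
print(env.observe())
E
```

```text
pics
top [[375.00490255   0.         323.96024537]
 [  0.         375.00490255 194.05678302]
 [  0.           0.           1.        ]] [0.02463933 0.         0.         0.         0.        ] [[ 0.01730788 -0.99895749  0.04224186]
 [-0.98755858 -0.02368406 -0.15545774]
 [ 0.15629613 -0.03902567 -0.98693896]] [-0.04655543  0.61149176  0.83621573]
side [[514.61554695   0.         332.14519011]
 [  0.         514.61554695 191.86099304]
 [  0.           0.           1.        ]] [-0.07467109  0.          0.          0.          0.        ] [[ 8.62960591e-01 -5.05271186e-01  2.16169618e-04]
 [-2.99983844e-01 -5.12691289e-01 -8.04460897e-01]
 [ 4.06581740e-01  6.94153204e-01 -5.94005571e-01]] [-0.52271143  0.23597376  1.10482661]
{'time_s': 0.1, 'q': array([ 5.53859689e+01,  2.18383815e+01,  7.43774597e+01,  4.47963731e-04,
        8.38574206e+01, -1.23372245e+01]), 'qvel': array([-0.09422065, -0.09063224, -0.00459802,  0.04192856,  0.02321288,
        0.01413103]), 'joint_efforts': array([ 4.89136350e-03, -4.49217832e+01, -2.31659245e+01, -9.02639363e-05,
        3.60495898e-03, -3.42074077e-05]), 'position': array([0.20836376, 0.50873554, 0.22777916]), 'tool_rot': array([[-9.25362825e-01,  3.79081924e-01, -7.32733421e-04],
       [ 3.79082528e-01,  9.25362274e-01, -1.04791652e-03],
       [ 2.80797652e-04, -1.24746943e-03, -9.99999182e-01]]), 'ft_force': array([-0.18316056, -0.14973071,  0.23885511]), 'wrist_torque': array([-0.00780738,  0.00167214, -0.01419295]), 'grip_width': 0.0855542580546366}
```

View pics/top0.png

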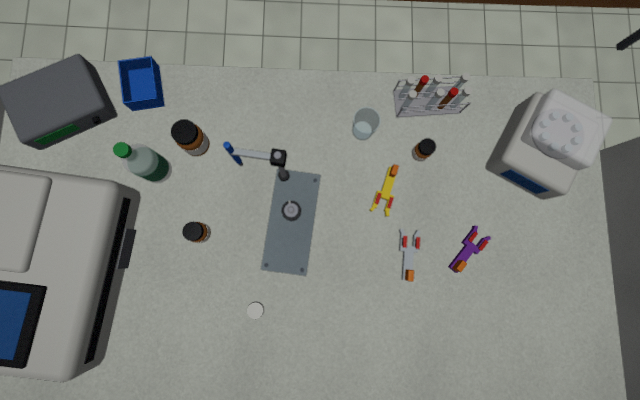

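View pics/side0.png

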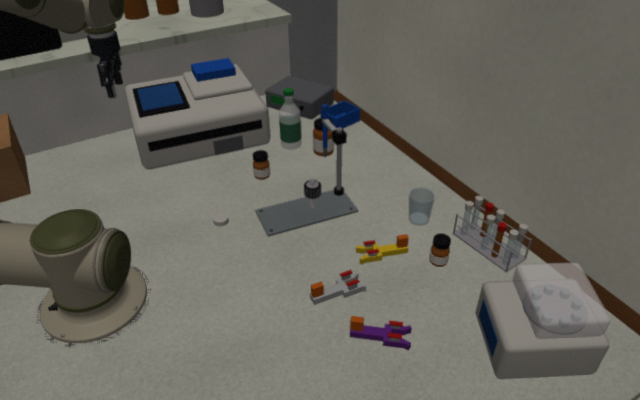

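The top view shows the plate with corners near (278,168), (321,172), (306,275) and (262,270), and the collar near (291,210). The aluminium gauge has its tab near (409,275) and its fork up near (410,240). The purple and yellow items are decoys. I'll zoom in next.

```bash
cat > h.py <<'E'
import cv2, numpy as np
from rig import env
def cam(n):
    d=env.get_image(n); return d
def proj(d,P):
    P=np.atleast_2d(np.array(P,float))
    r,_=cv2.Rodrigues(np.array(d["R"]))
    return cv2.projectPoints(P,r,np.array(d["t"],float),np.array(d["K"]),np.array(d["distortion"],float))[0][:,0]
def unproj(d,uv,z):
    R=np.array(d["R"]);t=np.array(d["t"]);c=-R.T@t
    p=cv2.undistortPoints(np.array(uv,float).reshape(-1,1,2),np.array(d["K"]),np.array(d["distortion"],float))[:,0]
    o=[]
    for a in p:
        r=R.T@np.array([a[0],a[1],1]); o.append(c+r*(z-c[2])/r[2])
    return np.array(o)
def crop(img,x0,y0,w,h,s,name,pts=(),):
    im=cv2.resize(img[y0:y0+h,x0:x0+w,::-1],None,fx=s,fy=s,interpolation=cv2.INTER_CUBIC)
    for p in pts: cv2.circle(im,(int((p[0]-x0+.5)*s),int((p[1]-y0+.5)*s)),2,(0,255,0),-1)
    for x in range((x0+9)//10*10,x0+w,10):
        cv2.line(im,((int((x-x0+.5)*s)),0),((int((x-x0+.5)*s)),6),(0,255,255),1)
        if x%20==0: cv2.putText(im,str(x),(int((x-x0)*s)-8,16),0,.35,(0,255,255),1)
    for y in range((y0+9)//10*10,y0+h,10):
        cv2.line(im,(0,int((y-y0+.5)*s)),(6,int((y-y0+.5)*s)),(0,255,255),1)
        if y%20==0: cv2.putText(im,str(y),(8,int((y-y0)*s)+6),0,.35,(0,255,255),1)
    cv2.imwrite(name,im)
E
python3 - <<'E'
from h import *
d=cam("top"); crop(d["image"],250,160,190,130,4,"pics/t1.png")
d=cam("side"); crop(d["image"],250,120,160,190,3,"pics/s1.png")
E
```

```text
(no output)
```

View pics/t1.png

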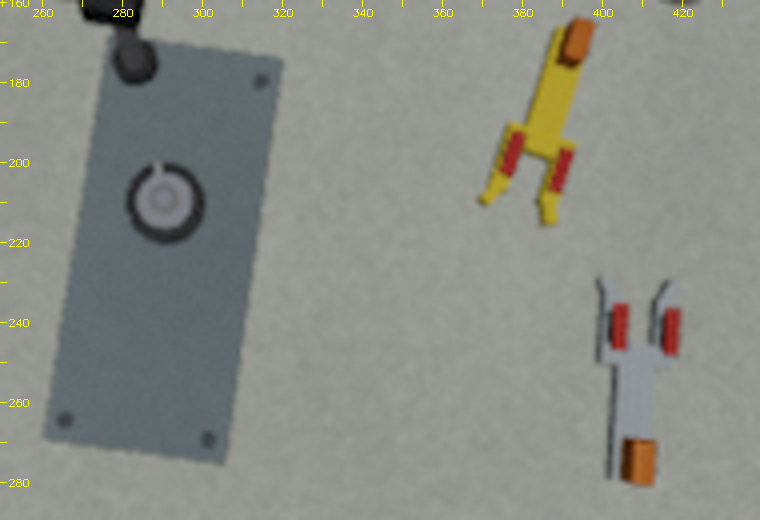

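View pics/s1.png

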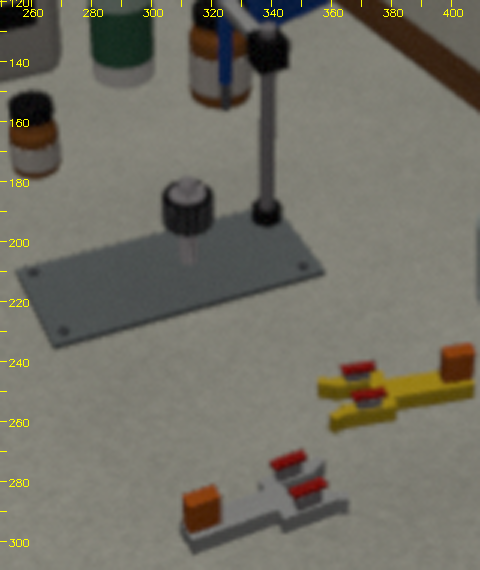

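```bash
cat > fit.py <<'E'
from h import *
from scipy.optimize import least_squares
T=cam("top");S=cam("side")
print("cams",[-np.array(d["R"]).T@d["t"] for d in (T,S)])
def R2(a): return np.array([[np.cos(a),-np.sin(a)],[np.sin(a),np.cos(a)]])
def place(p,P):
    P=np.array(P,float);o=P.copy();o[:,:2]=P[:,:2]@R2(p[2]).T+p[:2];return o
# stand
ct=[(276.5,168),(320,174),(305.7,275.5),(260.5,269)]
c3=[(.107,.055,.008),(.107,-.055,.008),(-.143,-.055,.008),(-.143,.055,.008)]
cs=[(357,210),(267.5,235),(255,209.5)]; c3s=[c3[1],c3[2],c3[3]]
def r1(p,w=(1,1)): return np.r_[w[0]*(proj(T,place(p,c3))-ct).ravel(),w[1]*(proj(S,place(p,c3s))-cs).ravel()]
x0=unproj(T,[(291,212)],.008)[0]; p0=[x0[0],x0[1],0]
for w in ((1,1),(1,0),(0,1)):
    s=least_squares(r1,p0,args=(w,)); print("stand",w,s.x,np.degrees(s.x[2]),np.round(s.fun,1))
    if w==(1,1): st=s.x
# blobs
def blobs(d,box,kind):
    im=d["image"];x0,y0,x1,y1=box
    h=cv2.cvtColor(im,cv2.COLOR_RGB2HSV)[y0:y1,x0:x1].astype(int)
    H=h[...,0]
    m=(h[...,1]>140)&(((H<5)|(H>172)) if kind=="r" else ((H>=6)&(H<20)))
    n,l,stt,c=cv2.connectedComponentsWithStats(m.astype(np.uint8),connectivity=8)
    return [(stt[i,4],c[i]+[x0,y0]) for i in range(1,n) if stt[i,4]>8]
bt,bs=(395,220,430,290),(305,265,370,305)
for d,b in((T,bt),(S,bs)): print(blobs(d,b,"r"),blobs(d,b,"o"))
def box(x0,x1,y0,y1,z0,z1): return [(x,y,z) for x in(x0,x1) for y in(y0,y1) for z in(z0,z1)]
def cen(d,p,b):
    h=cv2.convexHull(proj(d,place(p,b)).astype(np.float32)); m=cv2.moments(h); return np.array([m["m10"],m["m01"]])/m["m00"]
def gauge(zoff=0.,p0=(.5,-.3,0)):
    tt=blobs(T,bt,"o");ts=blobs(S,bs,"o"); tt=max(tt,key=lambda a:a[0])[1];ts=max(ts,key=lambda a:a[0])[1]
    rt=sorted([b[1] for b in blobs(T,bt,"r")],key=lambda a:a[0]);rs=sorted([b[1] for b in blobs(S,bs,"r")],key=lambda a:a[1])
    def r(p,w=(1,1)):
        z=zoff;tab=box(-.09,-.064,-.007,.007,.016+z,.046+z)
        L=box(-.014,.014,.0105,.0185,p[3]-.004+z,p[3]+z);Rr=box(-.014,.014,-.0185,-.0105,p[3]-.004+z,p[3]+z)
        return np.r_[w[0]*np.r_[cen(T,p,tab)-tt,cen(T,p,L)-rt[0],cen(T,p,Rr)-rt[1]],w[1]*np.r_[cen(S,p,tab)-ts,cen(S,p,L)-rs[0],cen(S,p,Rr)-rs[1]]]
    for w in((1,1),(1,.01),(.01,1)):
        s=least_squares(r,list(p0)+[.034],args=(w,)); print("gauge",w,s.x,np.degrees(s.x[2]),np.round(s.fun,1))
        if w==(1,1): g=s.x
    return g
if __name__=="__main__":
    g0=unproj(T,[(410,240)],.016)[0]; g=gauge(0,(g0[0],g0[1],0))
    out=box(-.09,.031,-.0215,.0215,0,.016)+box(-.09,-.064,-.007,.007,.016,.046)
    for d,n,b in((T,"t",(250,160,190,130,4)),(S,"s",(250,120,160,190,3))):
        cyl=place(st,[(.022*np.cos(a),.022*np.sin(a),z) for a in np.arange(0,6.3,.3) for z in(.052,.082)])
        crop(d["image"],*b,f"pics/{n}2.png",np.r_[proj(d,place(g,out)),proj(d,place(st,c3)),proj(d,cyl),proj(d,place(st,[(0,0,.008),(0,0,.099)]))])
    # bystanders
    for nm,uv in dict(a=(423,150),b=(196,232),c=(190,140),beaker=(365,124)).items(): print(nm,unproj(T,[uv],.05)[0])
E
python3 fit.py
```

```text
cams [array([4.73992433e-01, 6.09588015e-04, 9.22321601e-01]), array([ 0.07266535, -0.91004826,  0.84621782])]
stand (1, 1) [ 0.56882753  0.04020004 -0.11480842] -6.578037872138677 [ 0.4  0.   0.8  0.1  1.1  0.4  0.3  0.9  1.  -2.  -0.3 -1.8 -0.7 -1.5]
stand (1, 0) [ 0.56970555  0.04171912 -0.11730012] -6.720802049676513 [-0.1 -0.4  0.3 -0.2  0.3  0.1 -0.4  0.4  0.  -0.  -0.  -0.  -0.  -0. ]
stand (0, 1) [ 0.5658974   0.0341764  -0.11590058] -6.640614305677718 [ 0.   0.   0.   0.   0.   0.   0.   0.   1.3 -0.3 -0.4 -0.  -0.8  0.1]
[(np.int32(34), array([404.23529412, 241.        ])), (np.int32(33), array([417.21212121, 242.15151515]))] [(np.int32(78), array([409.21794872, 274.75641026]))]
[(np.int32(38), array([345.78947368, 273.18421053])), (np.int32(46), array([352.23913043, 282.13043478]))] [(np.int32(146), array([316.7260274 , 289.06849315]))]
gauge (1, 1) [ 0.50486339 -0.24262509 -0.00262703  0.02888166] -0.15051745019751767 [ 1.9  0.3 -0.3  0.8 -1.2 -0.1  0.9  0.  -0.9  0.  -0.4 -0.6]
gauge (1, 0.01) [ 5.05696907e-01 -2.40100024e-01  1.77651076e-04  3.88494252e-02] 0.010178656904071154 [ 1.  -0.1 -0.3  0.3 -1.1 -0.6  0.  -0.  -0.  -0.  -0.  -0. ]
gauge (0.01, 1) [ 0.50175304 -0.24794779 -0.00333287  0.03576363] -0.1909595039019287 [ 0.   0.   0.   0.   0.   0.   0.8  2.2 -0.8 -0.2 -0.2 -0.8]
a [ 0.72600373 -0.27225761  0.05      ]
b [0.51756247 0.25656068 0.05      ]
c [0.73398209 0.28549494 0.05      ]
beaker [ 0.78736433 -0.13097733  0.05      ]
```

View pics/t2.png

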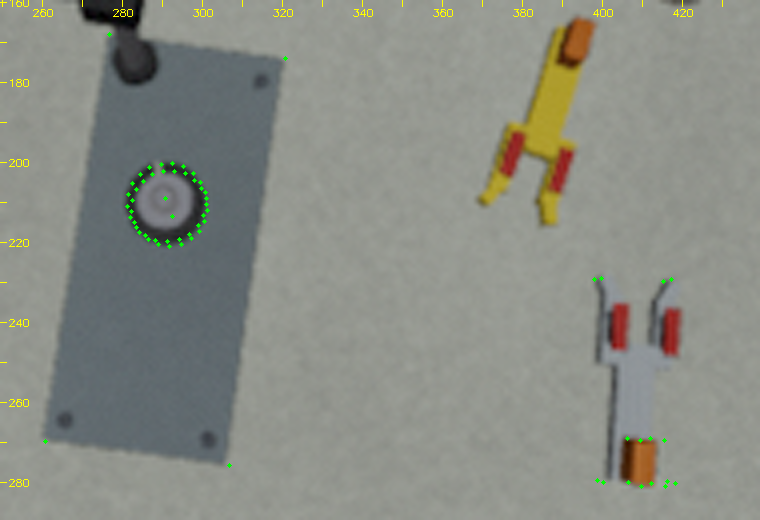

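View pics/s2.png

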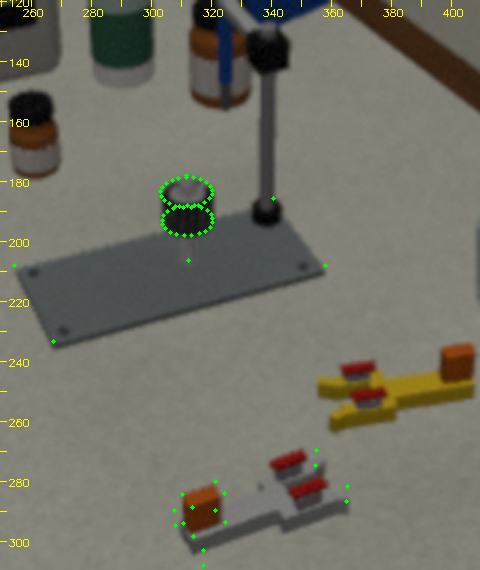

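```bash
cat > plan.py <<'E'
import sys,numpy as np
from rig import env
from scipy.spatial.transform import Rotation as Ro
# usage: x y z yawdeg(tool x angle) -> shift (units, in current tool frame), turn (units), assuming shift first
o=env.observe();R=o["tool_rot"];p=o["position"]
x,y,z,yaw=map(float,sys.argv[1:5])
sh=R.T@(np.array([x,y,z])-p)/.1
a=np.radians(yaw);c,s=np.cos(a),np.sin(a)
Rt=np.array([[c,s,0],[s,-c,0],[0,0,-1]])
print("pos",p.round(4),"yaw",np.degrees(np.arctan2(R[1,0],R[0,0])).round(2),"q",o["q"].round(1),"F",o["ft_force"].round(2),"M",o["wrist_torque"].round(3),"w",round(o["grip_width"],4),"t",o["time_s"])
print("shift total units",sh.round(4),"turn total units",(Ro.from_matrix(R.T@Rt).as_rotvec()/(np.pi/2)).round(4),"deg",np.degrees(Ro.from_matrix(R.T@Rt).as_rotvec()).round(2))
E
python3 plan.py 0.427 -0.243 0.2 180
```

```text
pos [0.2084 0.5089 0.2281] yaw 157.72 q [ 55.4  21.8  74.4   0.   83.9 -12.3] F [-0.25  0.39 -0.46] M [ 0.008  0.047 -0.023] w 0.0853 t 0.3
shift total units [-4.8727 -6.1288  0.2835] turn total units [-3.000e-04 -1.000e-04 -2.475e-01] deg [-2.000e-02 -1.000e-02 -2.228e+01]
```

```bash
python3 -m pendant '[[[-0.3045,-0.383,0.0177],[0,0,0]],[[-0.3045,-0.383,0.0177],[0,0,0]],[[-0.3045,-0.383,0.0177],[0,0,0]],[[-0.3045,-0.383,0.0177],[0,0,0]],[[-0.3045,-0.383,0.0177],[0,0,0]],[[-0.3045,-0.383,0.0177],[0,0,0]],[[-0.3045,-0.383,0.0177],[0,0,0]],[[-0.3045,-0.383,0.0177],[0,0,0]],[[-0.3045,-0.383,0.0177],[0,0,0]],[[-0.3045,-0.383,0.0177],[0,0,0]],[[-0.3045,-0.383,0.0177],[0,0,0]],[[-0.3045,-0.383,0.0177],[0,0,0]],[[-0.3045,-0.383,0.0177],[0,0,0]],[[-0.3045,-0.383,0.0177],[0,0,0]],[[-0.3045,-0.383,0.0177],[0,0,0]],[[-0.3045,-0.383,0.0177],[0,0,0]],[[0,0,0],[0,0,-0.0825]],[[0,0,0],[0,0,-0.0825]],[[0,0,0],[0,0,-0.0825]],[[0,0,0],[0,0,0]]]' 1
python3 plan.py 0.427 -0.243 0.1 180
python3 - <<'E'
from h import *
d=cam("top"); P=env.observe()["position"]; cv2.imwrite("pics/t3.png",cv2.resize(d["image"][:,:,::-1],None,fx=1.25,fy=1.25))
crop(d["image"],330,180,160,130,5,"pics/t3c.png",proj(d,[P]))
d=cam("side"); crop(d["image"],230,140,160,170,3,"pics/s3.png",proj(d,[P]))
E
```

```text
time_s: 2.8
position: [0.427, -0.2428, 0.2]
tool_rot: [[-1.0, 0.001, -0.0], [0.001, 1.0, 0.0], [0.0, 0.0, -1.0]]
ft_force: [0.0, 0.8, 0.4]
grip_width: 0.0857
pos [ 0.427  -0.2428  0.2   ] yaw 179.93 q [ -43.5   17.3   86.2   -0.    76.5 -133.4] F [0.02 0.81 0.35] M [ 0.025 -0.03  -0.005] w 0.0857 t 2.8
shift total units [-2.000e-04 -2.000e-03  9.996e-01] turn total units [ 0.0001 -0.0001 -0.0008] deg [ 0.   -0.01 -0.07]
```

View pics/t3c.png

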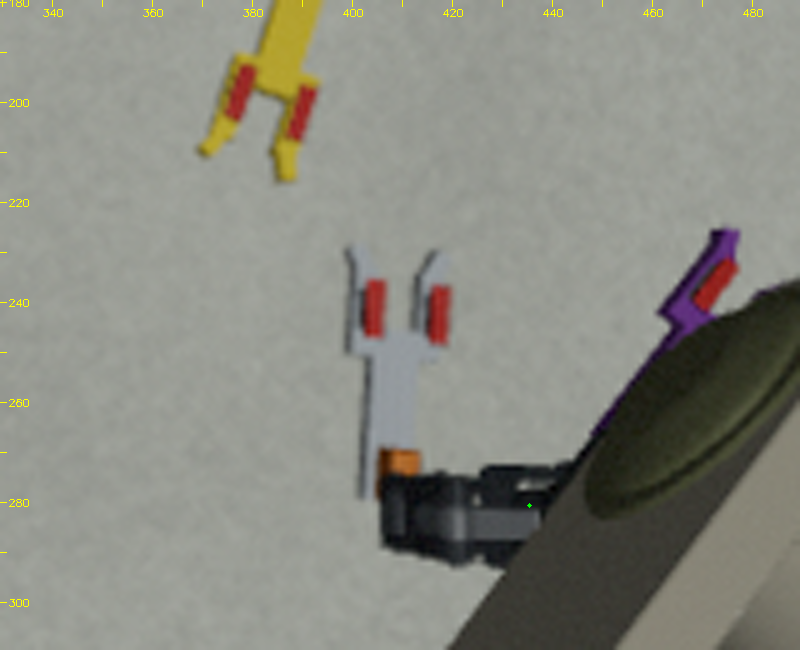

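View pics/s3.png

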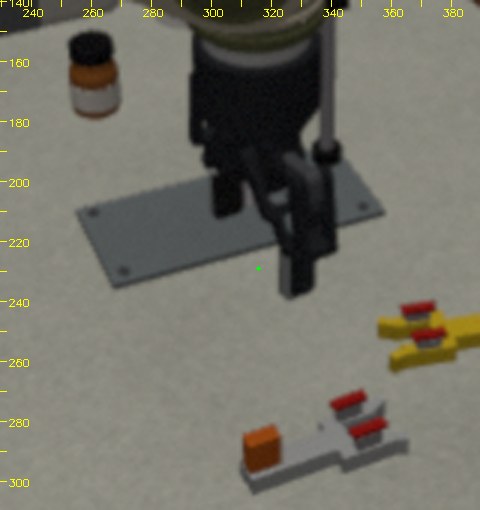

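```bash
python3 -m pendant '[[[0,0,0.3],[0,0,0]],[[0,0,0.3],[0,0,0]],[[0,0,0.3],[0,0,0]],[[0,0,0.25],[0,0,0]],[[0,0,0],[0,0,0]],[[0,0,0],[0,0,0]]]' 0
python3 plan.py 0.427 -0.243 0.04 180
python3 - <<'E'
from h import *
d=cam("top"); P=env.observe()["position"]
pts=[P]+[P+[0,s*.021,-.015] for s in(1,-1)]
print(unproj(d,[(458,270)],.046))
crop(d["image"],330,180,160,130,5,"pics/t4.png",proj(d,pts))
d=cam("side"); crop(d["image"],270,200,130,120,5,"pics/s4.png",proj(d,pts))
E
```

```text
time_s: 3.65
position: [0.4274, -0.2432, 0.0859]
tool_rot: [[-1.0, 0.001, 0.001], [0.001, 1.0, -0.001], [-0.001, -0.001, -1.0]]
ft_force: [0.3, -0.3, 0.9]
grip_width: 0.0427
pos [ 0.4274 -0.2432  0.0859] yaw 179.95 q [ -43.5   25.3   95.7    0.    58.9 -133.4] F [ 0.35 -0.25  0.85] M [-0.01   0.025  0.009] w 0.0427 t 3.65
shift total units [0.0047 0.0019 0.4593] turn total units [-0.0006  0.0006 -0.0005] deg [-0.06  0.06 -0.05]
[[ 0.44192315 -0.34825568  0.046     ]]
```

View pics/t4.png

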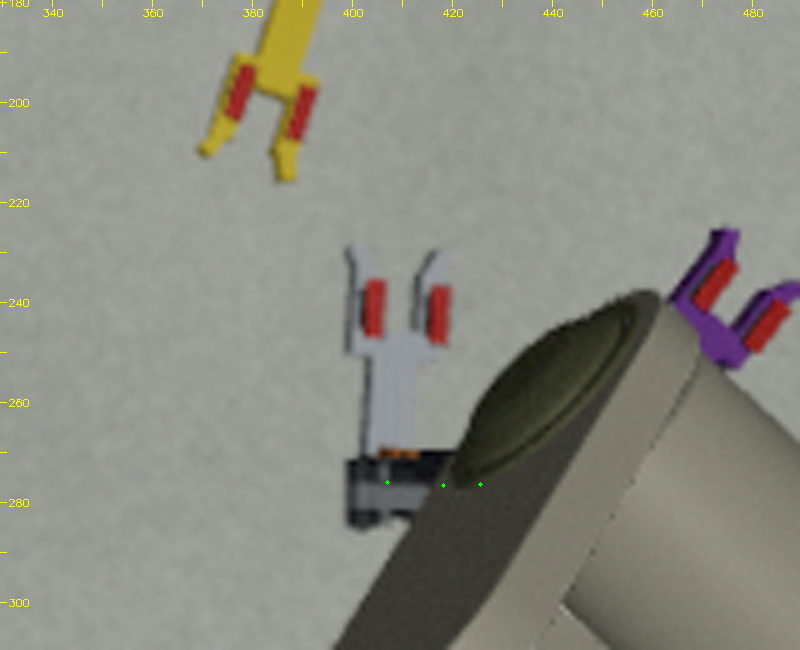

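View pics/s4.png

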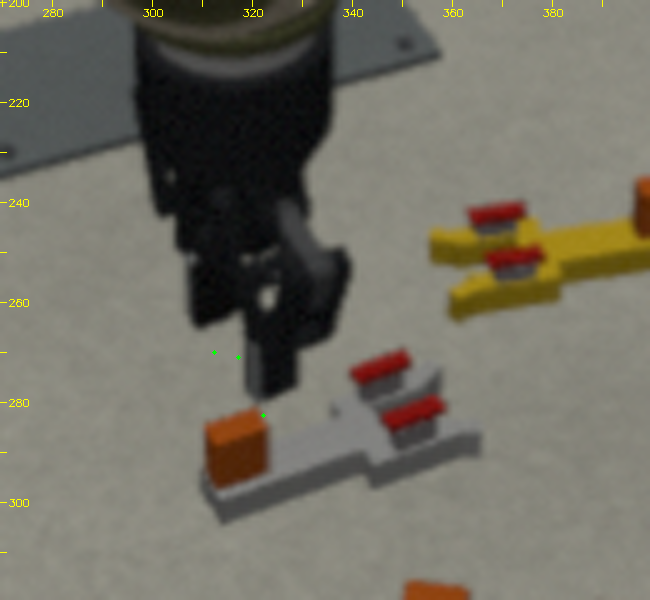

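```bash
python3 - <<'E'
from h import *
d=cam("top"); P=env.observe()["position"]
for z in (.0,.03,.06): print(z,proj(d,[P+[s*.011,.0358,z-.01] for s in(1,-1)]))
E
```

```text
0.0 [[400.82301051 271.03625166]
 [400.99079904 281.16374812]]
0.03 [[404.23689635 271.69651298]
 [404.4267628  282.20118893]]
0.06 [[407.91165691 272.40751731]
 [408.12658184 283.31861234]]
```

```bash
python3 -m pendant '[[[0,0,0.15],[0,0,0]],[[0,0,0.15],[0,0,0]],[[0,0,0.1],[0,0,0]],[[0,0,0.05],[0,0,0]],[[0,0,0],[0,0,0]]]' 0 30
python3 -m pendant '[[[0,0,0],[0,0,0]],[[0,0,0],[0,0,0]],[[0,0,0],[0,0,0]],[[0,0,0],[0,0,0]],[[0,0,0],[0,0,0]],[[0,0,0],[0,0,0]]]' -1 40
python3 plan.py 0.427 -0.243 0.1 180
```

```text
time_s: 4.42
position: [0.4271, -0.2429, 0.0401]
tool_rot: [[-1.0, 0.0, -0.0], [0.0, 1.0, -0.0], [0.0, -0.0, -1.0]]
ft_force: [-0.2, 0.4, -0.1]
grip_width: 0.0427
time_s: 5.18
position: [0.4271, -0.243, 0.0403]
tool_rot: [[-1.0, -0.0, 0.0], [-0.0, 1.0, -0.0], [-0.0, -0.0, -1.0]]
ft_force: [-2.2, -0.0, 5.7]
grip_width: 0.012
pos [ 0.4271 -0.243   0.0403] yaw -180.0 q [ -43.5   29.4   98.6   -0.    52.  -133.5] F [-2.17 -0.    5.75] M [-0.153  0.445  0.028] w 0.012 t 5.175
shift total units [ 4.000e-04 -6.000e-04 -5.971e-01] turn total units [-0.0003  0.0002  0.    ] deg [-0.03  0.01  0.  ]
```

```bash
python3 -m pendant '[[[0,0,-0.1],[0,0,0]],[[0,0,-0.3],[0,0,0]],[[0,0,-0.3],[0,0,0]],[[0,0,-0.3],[0,0,0]],[[0,0,0],[0,0,0]],[[0,0,0],[0,0,0]]]'
python3 plan.py 0.4244 0.0569 0.14 173.4
python3 - <<'E'
from h import *
d=cam("side"); crop(d["image"],250,180,140,110,5,"pics/s5.png")
E
```

```text
time_s: 5.92
position: [0.4266, -0.2423, 0.139]
tool_rot: [[-1.0, -0.0, -0.001], [-0.0, 1.0, 0.001], [0.001, 0.001, -1.0]]
ft_force: [-0.2, 0.3, -1.9]
grip_width: 0.012
pos [ 0.4266 -0.2423  0.139 ] yaw -180.0 q [ -43.5   21.2   91.8    0.    67.2 -133.5] F [-0.22  0.35 -1.9 ] M [ 0.032  0.078 -0.015] w 0.012 t 5.925
shift total units [ 0.0215  2.9921 -0.0061] turn total units [ 0.0009 -0.0009  0.0733] deg [ 0.08 -0.08  6.6 ]
```

View pics/s5.png

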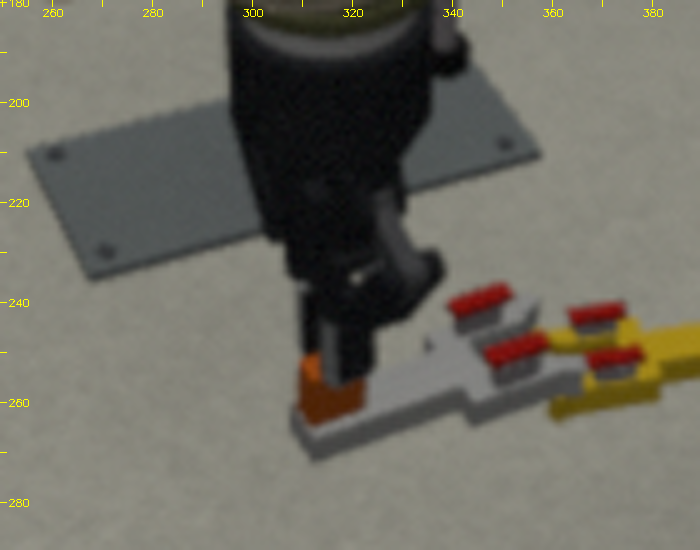

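```bash
python3 -m pendant '[[[0.003,0.2,0],[0,0,0]],[[0.003,0.4,0],[0,0,0]],[[0.003,0.4,0],[0,0,0]],[[0.003,0.4,0],[0,0,0]],[[0.003,0.4,0],[0,0,0]],[[0.003,0.4,0],[0,0,0]],[[0.003,0.4,0],[0,0,0]],[[0,0.292,0],[0,0,0.0367]],[[0,0.1,0],[0,0,0.0366]],[[0,0,0],[0,0,0]],[[0,0,0],[0,0,0]]]'
python3 plan.py 0.4244 0.0569 0.06 173.4
python3 - <<'E'
from h import *
d=cam("side"); crop(d["image"],220,130,150,120,5,"pics/s6.png")
d=cam("top"); crop(d["image"],240,160,120,130,4,"pics/t6.png")
E
```

```text
time_s: 7.35
position: [0.4251, 0.0564, 0.1397]
tool_rot: [[-0.993, 0.114, -0.001], [0.114, 0.993, 0.0], [0.001, 0.0, -1.0]]
ft_force: [-0.4, 0.1, -2.5]
grip_width: 0.0124
pos [0.4251 0.0564 0.1397] yaw 173.46 q [ -8.4  15.5 100.7  -0.   63.8 -91.8] F [-0.42  0.05 -2.53] M [-0.034  0.1    0.024] w 0.0124 t 7.35
shift total units [0.0069 0.0046 0.7969] turn total units [ 0.     -0.0005  0.0007] deg [ 0.   -0.05  0.06]
```

View pics/s6.png

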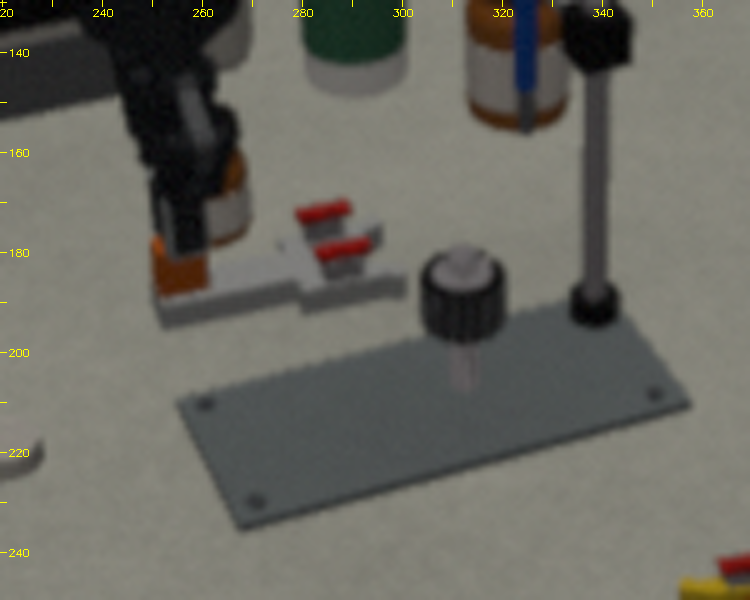

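View pics/t6.png

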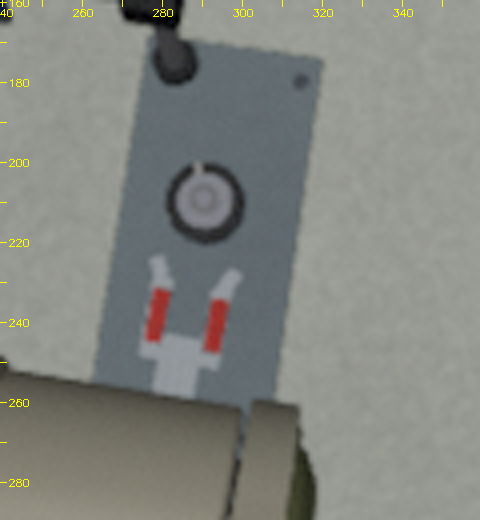

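```bash
python3 -m pendant '[[[0,0,0.25],[0,0,0]],[[0,0,0.25],[0,0,0]],[[0,0,0.2],[0,0,0]],[[0,0,0.14],[0,0,0]],[[0,0,0],[0,0,0]],[[0,0,0],[0,0,0]]]'
python3 plan.py 0.4244 0.0569 0.05 173.4
cat > rel.py <<'E'
import fit
from fit import *
def run(ttop,zu,box_t,box_s,tag):
    for d,b,nm,s in((T,box_t,"top",(.569706,.041719,-.1173)),(S,box_s,"side",(.5659,.03418,-.1159))):
        bl=[x for x in blobs(d,b,"r")]; bl=sorted(bl,key=lambda a:-a[0])[:2]
        bl=[x[1] for x in bl]; 
        P=unproj(d,bl,zu+ttop-.002)
        c=P.mean(0)[:2]; v=P[0]-P[1]; v=v if v[1]>0 else -v
        rel=R2(s[2]).T@(c-np.array(s[:2]))
        print(nm,bl,"gauge rel stand mm",rel*1e3,"yaw rel deg",np.degrees(np.arctan2(-v[0],v[1])-s[2]),"sep",np.linalg.norm(v[:2])*1e3)
E
python3 - <<'E'
from rel import *
for h in(.03,.038): run(h,.015,(260,215,310,260),(270,180,310,230),"")
crop(S["image"],220,130,150,120,5,"pics/s7.png"); crop(T["image"],240,160,120,130,4,"pics/t7.png")
E
```

```text
time_s: 8.2
position: [0.4259, 0.0561, 0.0565]
tool_rot: [[-0.993, 0.115, 0.001], [0.115, 0.993, -0.0], [-0.001, -0.0, -1.0]]
ft_force: [-0.4, -1.1, -2.0]
grip_width: 0.0121
pos [0.4259 0.0561 0.0565] yaw 173.39 q [ -8.4  23.4 107.1  -0.   49.5 -91.8] F [-0.42 -1.1  -2.04] M [-0.001  0.136  0.033] w 0.0121 t 8.2
shift total units [0.0154 0.0062 0.0647] turn total units [-0.      0.0005 -0.0001] deg [-0.    0.05 -0.01]
cams [array([4.73992433e-01, 6.09588015e-04, 9.22321601e-01]), array([ 0.07266535, -0.91004826,  0.84621782])]
stand (1, 1) [ 0.56882753  0.04020004 -0.11480842] -6.578037872138677 [ 0.4  0.   0.8  0.1  1.1  0.4  0.3  0.9  1.  -2.  -0.3 -1.8 -0.7 -1.5]
stand (1, 0) [ 0.56970555  0.04171912 -0.11730012] -6.720802049676513 [-0.1 -0.4  0.3 -0.2  0.3  0.1 -0.4  0.4  0.  -0.  -0.  -0.  -0.  -0. ]
stand (0, 1) [ 0.5658974   0.0341764  -0.11590058] -6.640614305677718 [ 0.   0.   0.   0.   0.   0.   0.   0.   1.3 -0.3 -0.4 -0.  -0.8  0.1]
[] []
[] []
top [array([281.8125, 239.3125]), array([295.        , 241.93548387])] gauge rel stand mm [-67.86545155  -3.21741023] yaw rel deg -3.4106508691106487 sep 31.161043765182825
side [array([290.16666667, 206.3       ]), array([286.46153846, 198.69230769])] gauge rel stand mm [-64.23335386   4.2696945 ] yaw rel deg -3.597964490519069 sep 33.92817755828984
top [array([281.8125, 239.3125]), array([295.        , 241.93548387])] gauge rel stand mm [-68.0690568   -3.66148876] yaw rel deg -3.410650869110658 sep 30.877542996217304
side [array([290.16666667, 206.3       ]), array([286.46153846, 198.69230769])] gauge rel stand mm [-67.38568455  -5.68228823] yaw rel deg -3.5979644905190895 sep 33.59025499946434
```

View pics/s7.png

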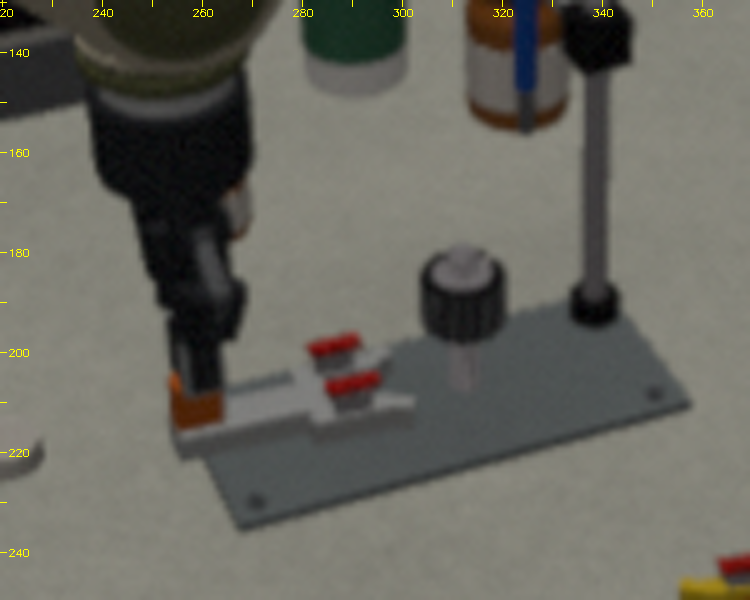

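View pics/t7.png

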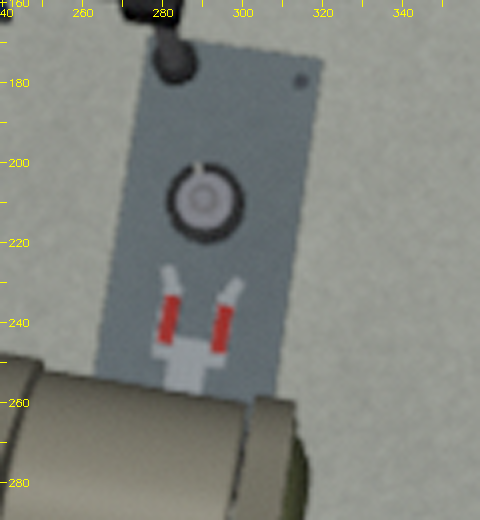

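```bash
cat > yaw.py <<'E'
from h import *
def red(d,box,K=8):
    x0,y0,x1,y1=box
    im=d["image"][y0:y1,x0:x1].astype(np.float32)
    w=cv2.resize(np.clip(im[...,0]-np.maximum(im[...,1],im[...,2])-15,0,None),None,fx=K,fy=K,interpolation=cv2.INTER_LINEAR)
    m=(w>30).astype(np.uint8); n,l,st,c=cv2.connectedComponentsWithStats(m)
    o=[]
    for i in np.argsort(-st[1:,4])[:2]+1:
        ys,xs=np.nonzero(l==i); ww=w[ys,xs]
        P=np.c_[(xs+.5)/K-.5+x0,(ys+.5)/K-.5+y0]; mu=(P*ww[:,None]).sum(0)/ww.sum()
        C=((P-mu)*ww[:,None]).T@(P-mu)/ww.sum(); e,V=np.linalg.eigh(C); v=V[:,1]; v=v if v[1]<0 else -v
        o.append((mu,v))
    return sorted(o,key=lambda a:a[0][0])
def report(z,box=(260,205,315,260),s=(.569706,.041719,-.1173),d=None):
    d=d or cam("top"); o=red(d,box)
    P=[unproj(d,[m+4*v,m-4*v,m],z) for m,v in o]
    a=[np.degrees(np.arctan2(p[0][1]-p[1][1],p[0][0]-p[1][0])) for p in P]
    v=P[0][2]-P[1][2]; c=(P[0][2]+P[1][2])/2
    cs,sn=np.cos(s[2]),np.sin(s[2]); dx,dy=c[:2]-np.array(s[:2])
    print("px",[m.round(2) for m,_ in o],"bar yaws",np.round(a,2),"pair yaw",np.degrees(np.arctan2(-v[0],v[1])).round(2),"sep",(np.linalg.norm(v)*1e3).round(2),"rel mm",np.round([1e3*(cs*dx+sn*dy),1e3*(-sn*dx+cs*dy)],2))
E
python3 - <<'E'
from yaw import *
report(.047)
i=cv2.imread("pics/top0.png")[:,:,::-1]; d=cam("top"); d=dict(d); d["image"]=i
report(.034,(395,220,430,260),d=d)
E
```

```text
px [array([281.65, 239.42]), array([294.9, 241.8])] bar yaws [-8.4  -8.64] pair yaw -9.04 sep 31.06 rel mm [-67.98  -3.14]
px [array([404.47, 241.1 ]), array([417.42, 242.5 ])] bar yaws [-4.   -4.09] pair yaw -4.96 sep 30.99 rel mm [ -30.94 -290.3 ]
```

```bash
python3 - <<'E'
from yaw import *
d=cam("side")
for z in (.047,.052): report(z,(270,180,310,230),(.5659,.03418,-.1159),d)
i=cv2.imread("pics/side0.png")[:,:,::-1]; d=dict(d); d["image"]=i
report(.034,(330,260,370,300),(.5659,.03418,-.1159),d)
E
```

```text
px [array([286.26, 198.53]), array([289.87, 206.19])] bar yaws [ -9.59 -10.71] pair yaw -10.72 sep 33.93 rel mm [-66.19   0.08]
px [array([286.26, 198.53]), array([289.87, 206.19])] bar yaws [ -9.59 -10.71] pair yaw -10.72 sep 33.72 rel mm [-68.16  -6.15]
px [array([345.65, 272.89]), array([352.24, 282.  ])] bar yaws [-4.27 -4.73] pair yaw -3.86 sep 30.53 rel mm [ -30.73 -288.97]
```

```bash
python3 -m pendant '[[[0,0,0.03],[0,0,-0.028]],[[0,0,0.03],[0,0,0]],[[0,0,0],[0,0,0]],[[0,0,0],[0,0,0]],[[0,0,0],[0,0,0]]]'
python3 plan.py 0.4244 0.0569 0.0483 173.4
python3 - <<'E'
from yaw import *
report(.041)
d=cam("side"); report(.043,(270,180,310,230),(.5659,.03418,-.1159),d)
E
```

```text
time_s: 9.07
position: [0.4256, 0.0564, 0.0501]
tool_rot: [[-0.997, 0.071, 0.0], [0.071, 0.997, -0.0], [-0.0, -0.0, -1.0]]
ft_force: [0.2, 1.3, -2.1]
grip_width: 0.0117
pos [0.4256 0.0564 0.0501] yaw 175.91 q [ -8.3  24.1 107.6  -0.   48.4 -94.3] F [ 0.16  1.26 -2.08] M [ 0.011  0.051 -0.026] w 0.0117 t 9.075
shift total units [0.0121 0.0046 0.018 ] turn total units [-0.      0.0001  0.0279] deg [-0.    0.01  2.51]
px [array([280.32, 239.68]), array([293.59, 241.43])] bar yaws [-6.21 -5.46] pair yaw -6.43 sep 31.04 rel mm [-68.12   0.24]
px [array([285.42, 199.63]), array([289.84, 207.07])] bar yaws [-7.51 -7.37] pair yaw -6.91 sep 33.8 rel mm [-67.05   1.61]
```

```bash
python3 -m pendant '[[[0,0,0.007],[0,0,0]],[[0,0,0.006],[0,0,0]],[[0,0,0],[0,0,0]],[[0,0,0],[0,0,0]]]'
python3 -m pendant '[[[-0.1,-0.0045,0],[0,0,0]],[[-0.1,-0.0045,0],[0,0,0]],[[-0.1,-0.0045,0],[0,0,0]],[[-0.05,-0.0022,0],[0,0,0]],[[0,0,0],[0,0,0]],[[0,0,0],[0,0,0]]]'
python3 - <<'E'
from yaw import *
report(.043,(255,195,320,260)); d=cam("side"); report(.043,(270,170,330,230),(.5659,.03418,-.1159),d)
crop(d["image"],230,130,140,120,5,"pics/s8.png")
E
```

```text
time_s: 9.68
position: [0.4253, 0.0565, 0.0487]
tool_rot: [[-0.997, 0.071, -0.0], [0.071, 0.997, 0.0], [0.0, 0.0, -1.0]]
ft_force: [-2.1, 1.3, 1.0]
grip_width: 0.0122
time_s: 10.42
position: [0.4606, 0.0522, 0.0487]
tool_rot: [[-0.997, 0.071, 0.001], [0.071, 0.997, -0.0], [-0.001, -0.0, -1.0]]
ft_force: [0.7, 0.1, -1.5]
grip_width: 0.0122
px [array([282.63, 224.54]), array([295.77, 226.18])] bar yaws [-6.27 -6.12] pair yaw -5.99 sep 30.86 rel mm [-32.64   0.23]
px [array([298.37, 196.39]), array([302.86, 203.73])] bar yaws [-5.55 -6.57] pair yaw -7.54 sep 33.77 rel mm [-31.75   1.22]
```

View pics/s8.png

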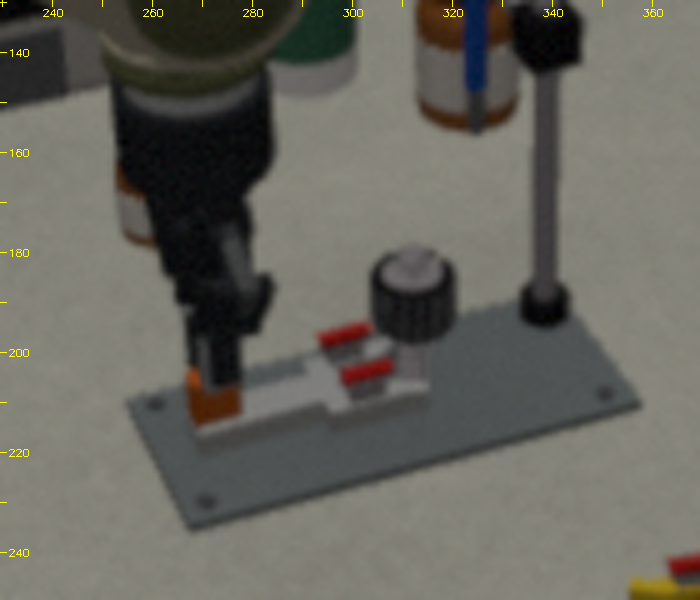

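```bash
python3 -m pendant '[[[-0.06,-0.0027,0],[0,0,0]],[[-0.07,-0.0031,0],[0,0,0]],[[-0.07,-0.0031,0],[0,0,0]],[[-0.06,-0.0027,0],[0,0,0]],[[0,0,0],[0,0,0]]]'
python3 -m pendant '[[[-0.02,-0.0009,0],[0,0,0]],[[-0.02,-0.0009,0],[0,0,0]],[[0,0,0],[0,0,0]]]'
python3 -m pendant '[[[-0.01,-0.0005,0],[0,0,0]],[[-0.01,-0.0005,0],[0,0,0]],[[0,0,0],[0,0,0]]]'
```

```text
time_s: 11.15
position: [0.4872, 0.0491, 0.0487]
tool_rot: [[-0.997, 0.071, 0.002], [0.071, 0.997, -0.0], [-0.002, -0.0, -1.0]]
ft_force: [0.8, -1.9, -1.9]
grip_width: 0.0122
time_s: 11.52
position: [0.4902, 0.0489, 0.0487]
tool_rot: [[-0.997, 0.071, 0.0], [0.071, 0.997, 0.0], [-0.0, 0.0, -1.0]]
ft_force: [-2.8, -0.0, 0.0]
grip_width: 0.0121
time_s: 11.9
position: [0.4922, 0.0486, 0.0487]
tool_rot: [[-0.997, 0.071, 0.0], [0.071, 0.997, -0.0], [-0.0, -0.0, -1.0]]
ft_force: [-2.4, 0.5, -0.2]
grip_width: 0.0124
```

```bash
python3 -m pendant '[[[-0.008,-0.0004,0],[0,0,0]],[[0,0,0],[0,0,0]]]'
python3 -m pendant '[[[-0.008,-0.0004,0],[0,0,0]],[[0,0,0],[0,0,0]]]'
python3 -m pendant '[[[-0.008,-0.0004,0],[0,0,0]],[[0,0,0],[0,0,0]]]'
python3 - <<'E'
from yaw import *
d=cam("side");report(.043,(285,170,340,230),(.5659,.03418,-.1159),d)
crop(d["image"],250,130,120,110,6,"pics/s9.png")
E
```

```text
time_s: 12.15
position: [0.4928, 0.0485, 0.0487]
tool_rot: [[-0.997, 0.071, -0.0], [0.071, 0.997, 0.0], [0.0, -0.0, -1.0]]
ft_force: [-3.7, -0.1, -0.2]
grip_width: 0.0124
time_s: 12.4
position: [0.4929, 0.0486, 0.0486]
tool_rot: [[-0.997, 0.071, -0.002], [0.071, 0.997, 0.0], [0.002, 0.0, -1.0]]
ft_force: [-6.0, 0.9, 3.3]
grip_width: 0.0122
time_s: 12.65
position: [0.4929, 0.0486, 0.0485]
tool_rot: [[-0.997, 0.071, -0.004], [0.071, 0.997, 0.0], [0.004, 0.0, -1.0]]
ft_force: [-8.5, 0.7, 5.0]
grip_width: 0.0118Traceback (most recent call last):
  File "<stdin>", line 2, in <module>
  File "yaw.py", line 18, in report
    v=P[0][2]-P[1][2]; c=(P[0][2]+P[1][2])/2
              ~^^^
IndexError: list index out of range
```

```bash
python3 -m pendant '[[[0,0,0],[0,0,0]],[[0,0,0],[0,0,0]],[[0,0,0],[0,0,0]]]' -0.1
python3 plan.py 0.5688 0.0402 0.15 200
python3 -m pendant '[[[0,0,-0.2],[0,0,0]],[[0,0,-0.3],[0,0,0]],[[0.1,0,-0.3],[0,0,0]],[[0.2,0,-0.3],[0,0,0]],[[0,0,0],[0,0,0]]]'
python3 - <<'E'
from yaw import *
d=cam("top");crop(d["image"],240,150,120,130,4,"pics/t9.png")
d=cam("side")
crop(d["image"],250,130,120,110,6,"pics/s9.png")
E
```

```text
time_s: 13.08
position: [0.495, 0.0482, 0.0488]
tool_rot: [[-0.997, 0.071, 0.001], [0.071, 0.997, -0.0], [-0.001, -0.0, -1.0]]
ft_force: [-0.3, -0.1, -0.1]
grip_width: 0.0386
pos [0.495  0.0482 0.0488] yaw 175.92 q [ -8.1  29.   97.2   0.   53.7 -94. ] F [-0.3  -0.05 -0.15] M [ 0.043 -0.042  0.053] w 0.0386 t 13.075
shift total units [-0.7431 -0.0278 -1.011 ] turn total units [-2.000e-04  7.000e-04 -2.675e-01] deg [-2.000e-02  6.000e-02 -2.408e+01]
time_s: 13.7
position: [0.4649, 0.0505, 0.1605]
tool_rot: [[-0.997, 0.071, 0.004], [0.071, 0.997, -0.001], [-0.004, -0.0, -1.0]]
ft_force: [-0.0, -0.6, -0.2]
grip_width: 0.0383
```

View pics/s9.png

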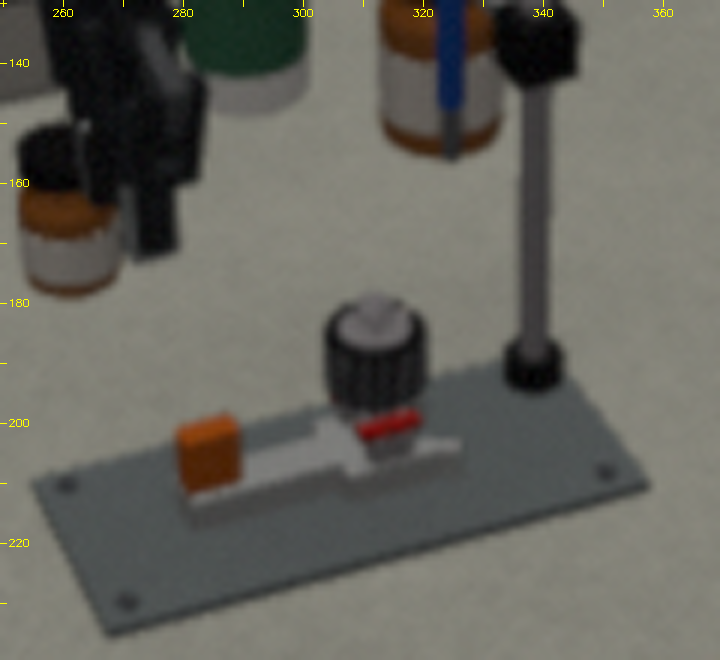

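View pics/t9.png

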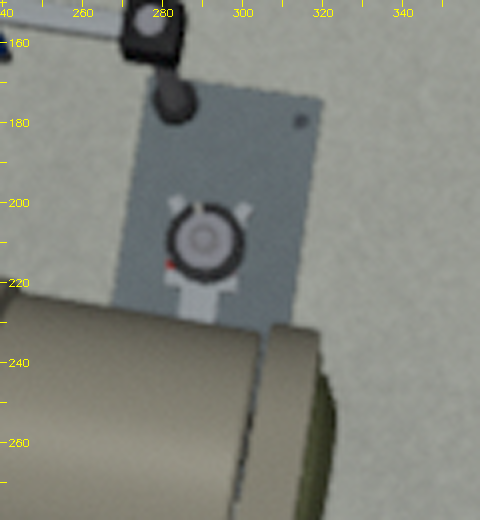

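```bash
python3 - <<'E'
from h import *
d=cam("side"); s=(.5659,.03418,-.1159); c,sn=np.cos(s[2]),np.sin(s[2])
def pl(P): P=np.array(P); return np.c_[s[0]+c*P[:,0]-sn*P[:,1],s[1]+sn*P[:,0]+c*P[:,1],P[:,2]]
for u in(.049,.052,.055):
    b=proj(d,pl([(.022*np.cos(a),.022*np.sin(a),u) for a in np.arange(0,6.3,.05)])); t=proj(d,pl([(.022*np.cos(a),.022*np.sin(a),u+.03) for a in np.arange(0,6.3,.05)]))
    print(u,"bottom row",b[:,1].max(),"top row",t[:,1].min(),"cols",b[:,0].min(),b[:,0].max())
print("post top",proj(d,pl([(0,0,.099)])),"foot",proj(d,pl([(0,-.008,.008)])))
for h in(.038,.042,.046): print(h,"near bar top corners",proj(d,pl([(-.014,-.0185,h),(.014,-.0185,h)])))
E
```

```text
0.049 bottom row 200.622960350671 top row 181.05041041352862 cols 303.6490643414183 320.68085875664656
0.052 bottom row 199.68701336560437 top row 180.10063291076642 cols 303.6110276922119 320.6657128829447
0.055 bottom row 198.74850557302466 top row 179.14832089425713 cols 303.5729027314745 320.6505319069015
post top [[311.71524866 179.60855572]] foot [[313.66597802 209.64979754]]
0.038 near bar top corners [[309.89049476 204.16823366]
 [319.98152218 201.49397568]]
0.042 near bar top corners [[309.85046749 202.9320078 ]
 [319.95996462 200.26123276]]
0.046 near bar top corners [[309.81031415 201.69128074]
 [319.93833984 199.02403801]]
```

```bash
python3 plan.py 0.5688 0.0402 0.15 175.9
python3 -m pendant '[[[-0.25,0,0],[0,0,0]],[[-0.3,0,0.03],[0,0,0]],[[-0.3,0,0.03],[0,0,0]],[[-0.19,-0.028,0.035],[0,0,0]],[[0,0,0],[0,0,0]],[[0,0,0],[0,0,0]]]' 1 30
python3 plan.py 0.5688 0.0402 0.077 175.9
python3 - <<'E'
from h import *
d=cam("side"); P=env.observe()["position"];crop(d["image"],250,110,120,110,6,"pics/s10.png",proj(d,[P]))
d=cam("top");crop(d["image"],240,150,120,130,4,"pics/t10.png",proj(d,[P]))
E
```

```text
pos [0.4648 0.0504 0.1579] yaw 175.91 q [ -8.4  17.7  93.6   0.   68.7 -94.3] F [ 0.46  0.96 -0.37] M [ 0.002 -0.015 -0.012] w 0.0385 t 13.85
shift total units [-1.045  -0.0274  0.0779] turn total units [ 0.0001 -0.0005  0.0001] deg [ 0.   -0.05  0.01]
time_s: 14.6
position: [0.5675, 0.0404, 0.1484]
tool_rot: [[-0.997, 0.071, -0.002], [0.071, 0.997, 0.0], [0.002, 0.0, -1.0]]
ft_force: [-0.1, 0.5, -0.1]
grip_width: 0.0853
pos [0.5675 0.0404 0.1484] yaw 175.92 q [ -7.8  27.6  78.6   0.   73.9 -93.8] F [-0.1   0.52 -0.1 ] M [-0.     0.009 -0.06 ] w 0.0853 t 14.6
shift total units [-0.0143 -0.0011  0.7143] turn total units [ 0.0001 -0.0011  0.0003] deg [ 0.01 -0.1   0.02]
```

View pics/s10.png

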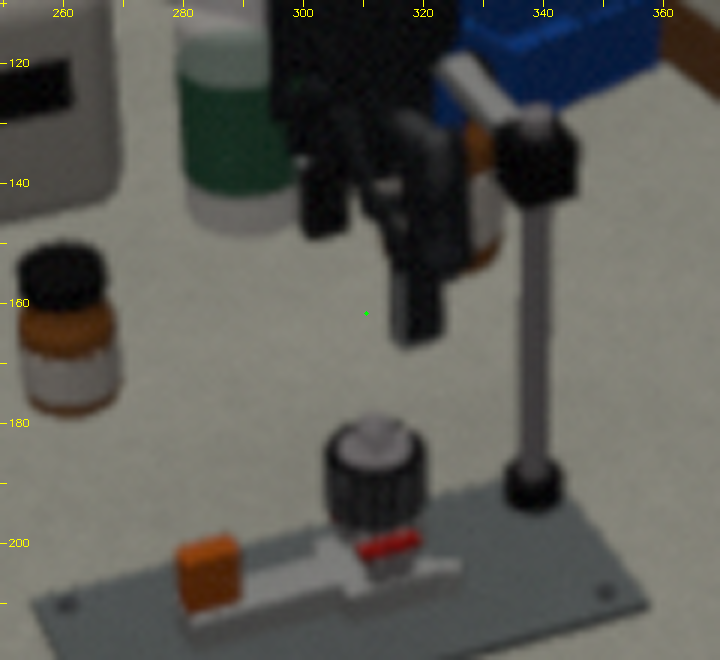

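View pics/t10.png

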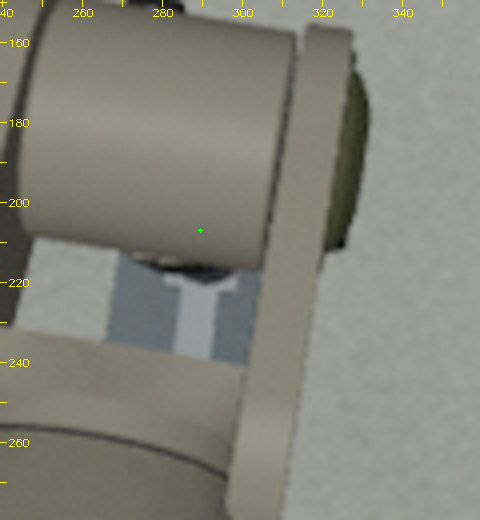

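```bash
python3 - <<'E'
from h import *
d=cam("top");
for z in(.2,.25,.3,.35): print(z,unproj(d,[(285,158),(265,212),(310,215),(318,157)],z).round(3).tolist())
d=cam("side"); cv2.imwrite("pics/s11.png",cv2.resize(d["image"][:260,180:480,::-1],None,fx=2.6,fy=2.3))
E
```

```text
0.2 [[0.659, 0.05, 0.2], [0.551, 0.085, 0.2], [0.547, -0.002, 0.2], [0.662, -0.015, 0.2]]
0.25 [[0.646, 0.047, 0.25], [0.545, 0.079, 0.25], [0.542, -0.002, 0.25], [0.649, -0.014, 0.25]]
0.3 [[0.633, 0.043, 0.3], [0.54, 0.073, 0.3], [0.537, -0.001, 0.3], [0.636, -0.013, 0.3]]
0.35 [[0.62, 0.04, 0.35], [0.535, 0.067, 0.35], [0.532, -0.001, 0.35], [0.623, -0.012, 0.35]]
```

View pics/s11.png

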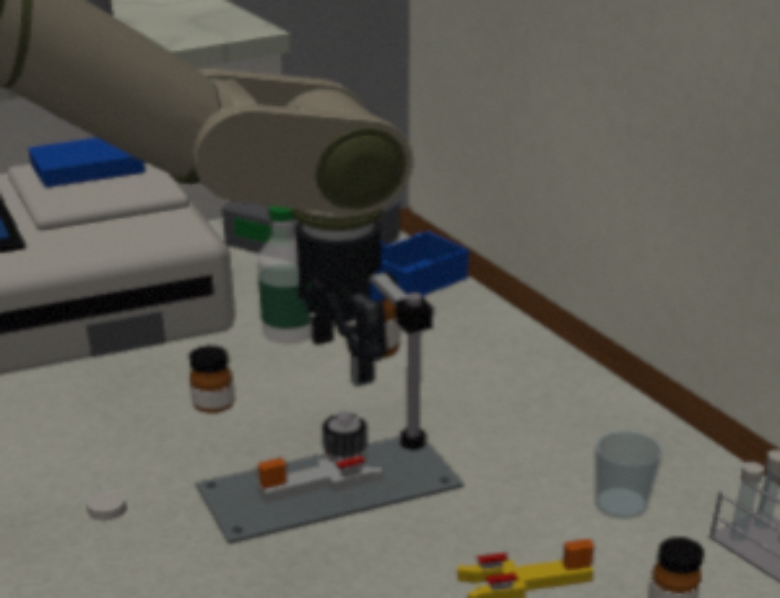

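```bash
python3 -m pendant '[[[-0.007,0,0.2],[0,0,0]],[[-0.007,0,0.2],[0,0,0]],[[0,0,0.15],[0,0,0]],[[0,0,0.1],[0,0,0]],[[0,0,0.064],[0,0,0]],[[0,0,0],[0,0,0]],[[0,0,0],[0,0,0]]]'
python3 plan.py 0.5688 0.0402 0.077 175.9
python3 - <<'E'
from h import *
d=cam("side"); crop(d["image"],270,140,90,80,8,"pics/s12.png")
E
```

```text
time_s: 15.68
position: [0.5698, 0.0401, 0.0783]
tool_rot: [[-0.997, 0.071, 0.001], [0.071, 0.997, -0.0], [-0.001, -0.0, -1.0]]
ft_force: [-0.1, -0.0, -0.2]
grip_width: 0.0855
pos [0.5698 0.0401 0.0783] yaw 175.92 q [ -7.8  32.4  83.4  -0.   64.2 -93.8] F [-0.07 -0.05 -0.15] M [ 0.044  0.003 -0.017] w 0.0855 t 15.675
shift total units [0.0099 0.0003 0.0127] turn total units [-0.0001  0.0006  0.0003] deg [-0.01  0.05  0.02]
```

View pics/s12.png

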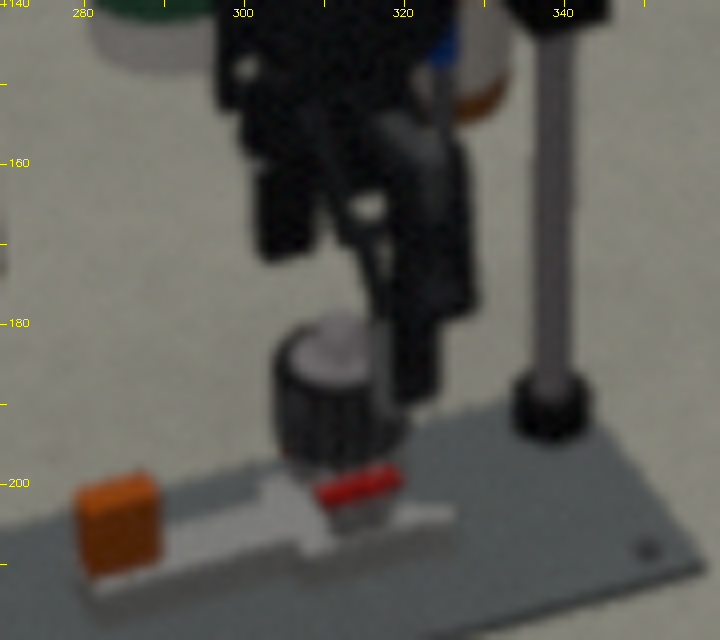

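```bash
python3 -m pendant '[[[0,0,0],[0,0,0]],[[0,0,0],[0,0,0]],[[0,0,0],[0,0,0]],[[0,0,0],[0,0,0]],[[0,0,0],[0,0,0]]]' -1 25
python3 plan.py 0.5688 0.0402 0.077 175.9
python3 - <<'E'
from h import *
d=cam("side"); crop(d["image"],270,140,90,80,8,"pics/s13.png")
E
```

```text
time_s: 16.35
position: [0.5704, 0.0406, 0.0796]
tool_rot: [[-0.997, 0.071, 0.003], [0.071, 0.997, 0.0], [-0.003, 0.001, -1.0]]
ft_force: [-2.8, 1.9, 12.5]
grip_width: 0.0149
pos [0.5704 0.0406 0.0796] yaw 175.92 q [ -7.8  32.3  83.3   0.1  64.3 -93.8] F [-2.79  1.94 12.55] M [ 0.545  0.238 -0.029] w 0.0149 t 16.35
shift total units [ 0.0159 -0.0049  0.0257] turn total units [0.0004 0.0022 0.0002] deg [0.04 0.19 0.02]
```

View pics/s13.png

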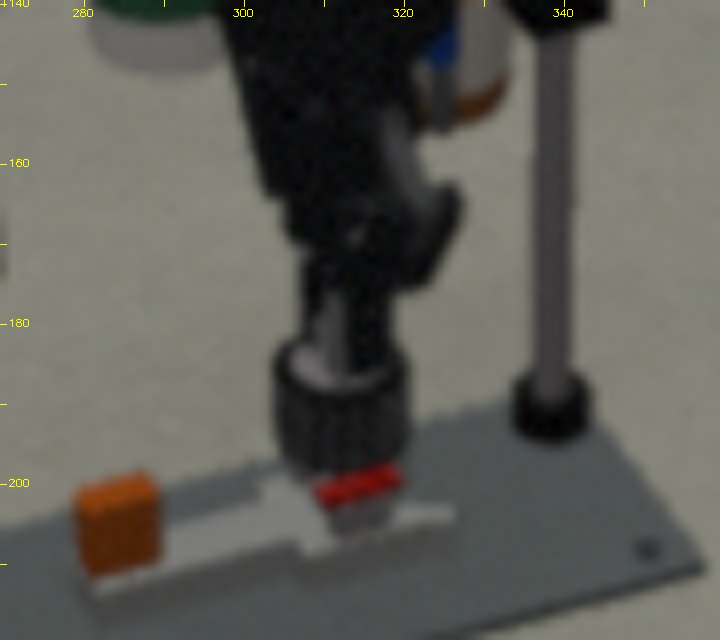

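```bash
python3 - <<'E'
from h import *
d=cam("side")
def f(P,n):
    P=np.array(P)+[-.0029,-.006,0]
    print(n,P, [ (dz,proj(d,[P+[0,0,dz]])[0].round(1).tolist()) for dz in(-.02,-.01,0,.01,.02)])
f((.4274,-.2432,.0859),"s4 mid 318,271.5"); f((.427,-.2428,.2),"s3 mid 317,225"); f((.5698,.0401,.0783),"s12 mid 313.5,180.7"); f((.4266,-.2423,.139),"s5 held near tip ~321,256")
f((.5704,.0406,.0796),"now")
T=cam("top"); crop(d["image"],285,150,60,60,10,"pics/s14.png")
E
```

```text
s4 mid 318,271.5 [ 0.4245 -0.2492  0.0859] [(-0.02, [317.5, 280.2]), (-0.01, [317.4, 276.9]), (0, [317.3, 273.4]), (0.01, [317.2, 270.0]), (0.02, [317.1, 266.4])]
s3 mid 317,225 [ 0.4241 -0.2488  0.2   ] [(-0.02, [316.2, 239.0]), (-0.01, [316.1, 235.1]), (0, [316.0, 231.2]), (0.01, [315.9, 227.2]), (0.02, [315.8, 223.2])]
s12 mid 313.5,180.7 [0.5669 0.0341 0.0783] [(-0.02, [312.4, 192.5]), (-0.01, [312.4, 189.3]), (0, [312.3, 186.2]), (0.01, [312.2, 183.0]), (0.02, [312.1, 179.7])]
s5 held near tip ~321,256 [ 0.4237 -0.2483  0.139 ] [(-0.02, [316.4, 261.7]), (-0.01, [316.4, 258.0]), (0, [316.3, 254.4]), (0.01, [316.2, 250.7]), (0.02, [316.1, 247.0])]
now [0.5675 0.0346 0.0796] [(-0.02, [312.5, 191.9]), (-0.01, [312.5, 188.7]), (0, [312.4, 185.6]), (0.01, [312.3, 182.4]), (0.02, [312.2, 179.1])]
```

View pics/s14.png

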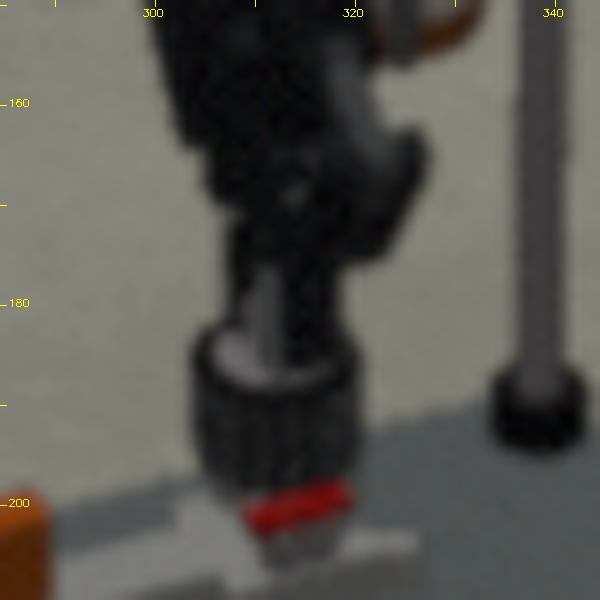

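The first closure went over the collar's top: the fingers are holding the 16 mm post, with the opening reading 14.9 mm and 12 N upward. The fingertips evidently sit about level with the TCP, not 19 mm ahead of it. I'll open, go lower and grip again.

```bash
python3 -m pendant '[[[0,0,0],[0,0,0]],[[0,0,0],[0,0,0]],[[0,0,0],[0,0,0]],[[0,0,0],[0,0,0]],[[0,0,0],[0,0,0]]]' 1 25
python3 plan.py 0.569 0.0405 0.062 175.9
python3 - <<'E'
from h import *
d=cam("side"); crop(d["image"],270,140,90,80,8,"pics/s15.png")
E
```

```text
time_s: 17.12
position: [0.5694, 0.0402, 0.0776]
tool_rot: [[-0.997, 0.071, -0.0], [0.071, 0.997, 0.0], [0.0, 0.0, -1.0]]
ft_force: [0.9, -0.4, -0.7]
grip_width: 0.0855
pos [0.5694 0.0402 0.0776] yaw 175.92 q [ -7.8  32.4  83.4  -0.   64.2 -93.8] F [ 0.89 -0.45 -0.69] M [ 0.007 -0.06  -0.03 ] w 0.0855 t 17.125
shift total units [0.0044 0.0031 0.1562] turn total units [ 0.     -0.0003  0.0002] deg [ 0.   -0.02  0.02]
```

View pics/s15.png

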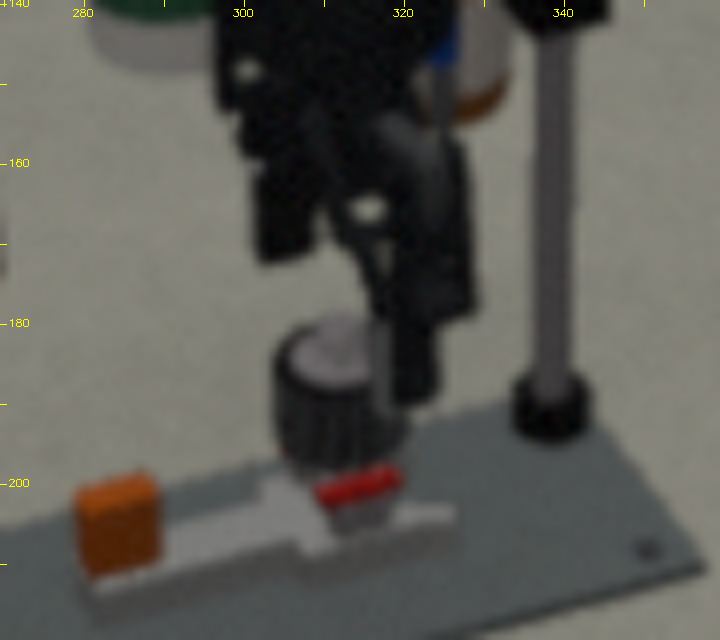

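```bash
python3 -m pendant '[[[0.004,0.003,0.06],[0,0,0]],[[0,0,0.06],[0,0,0]],[[0,0,0.055],[0,0,0]],[[0,0,0],[0,0,0]],[[0,0,0],[0,0,0]]]' 0.4 25
python3 plan.py 0.569 0.0405 0.060 175.9
python3 - <<'E'
from h import *
d=cam("side"); crop(d["image"],270,140,90,80,8,"pics/s16.png")
E
```

```text
time_s: 17.8
position: [0.5692, 0.0405, 0.0604]
tool_rot: [[-0.997, 0.071, 0.0], [0.071, 0.997, -0.0], [-0.0, 0.0, -1.0]]
ft_force: [-0.9, 0.1, 0.7]
grip_width: 0.0599
pos [0.5692 0.0405 0.0604] yaw 175.92 q [ -7.8  33.7  84.5   0.   61.8 -93.7] F [-0.91  0.12  0.72] M [-0.046  0.02   0.001] w 0.0599 t 17.8
shift total units [ 0.0023 -0.      0.0037] turn total units [0.     0.0001 0.0002] deg [0.   0.01 0.02]
```

View pics/s16.png

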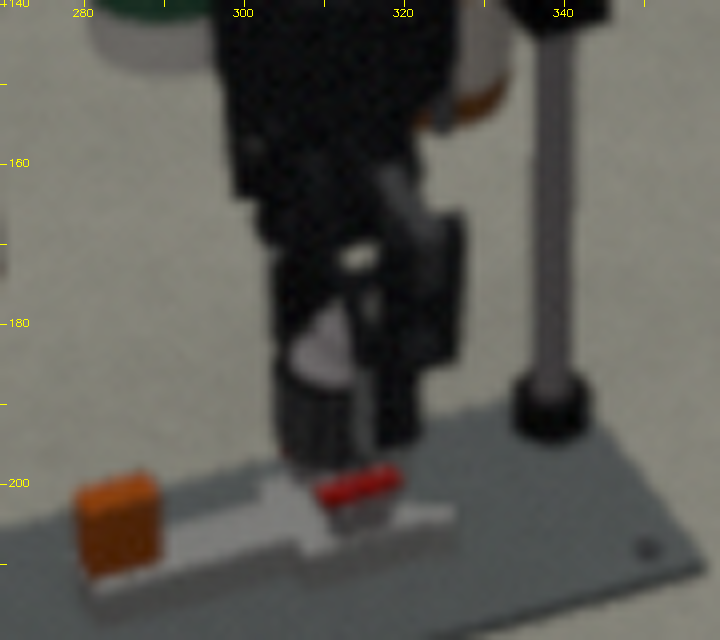

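```bash
python3 -m pendant '[[[0,0,0],[0,0,0]],[[0,0,0],[0,0,0]],[[0,0,0],[0,0,0]],[[0,0,0],[0,0,0]],[[0,0,0],[0,0,0]]]' -1 25
python3 plan.py 0.569 0.0405 0.060 175.9
python3 - <<'E'
from h import *
d=cam("side"); crop(d["image"],270,140,90,80,8,"pics/s17.png")
E
```

```text
time_s: 18.48
position: [0.5692, 0.0406, 0.0604]
tool_rot: [[-0.997, 0.071, 0.0], [0.071, 0.997, 0.0], [-0.0, 0.0, -1.0]]
ft_force: [-0.0, 2.4, 2.1]
grip_width: 0.0433
pos [0.5692 0.0406 0.0604] yaw 175.92 q [ -7.8  33.7  84.5   0.   61.8 -93.7] F [-0.02  2.41  2.1 ] M [ 0.379 -0.045 -0.017] w 0.0433 t 18.475
shift total units [ 0.0023 -0.0012  0.0038] turn total units [0.0002 0.0002 0.0002] deg [0.01 0.02 0.02]
```

View pics/s17.png

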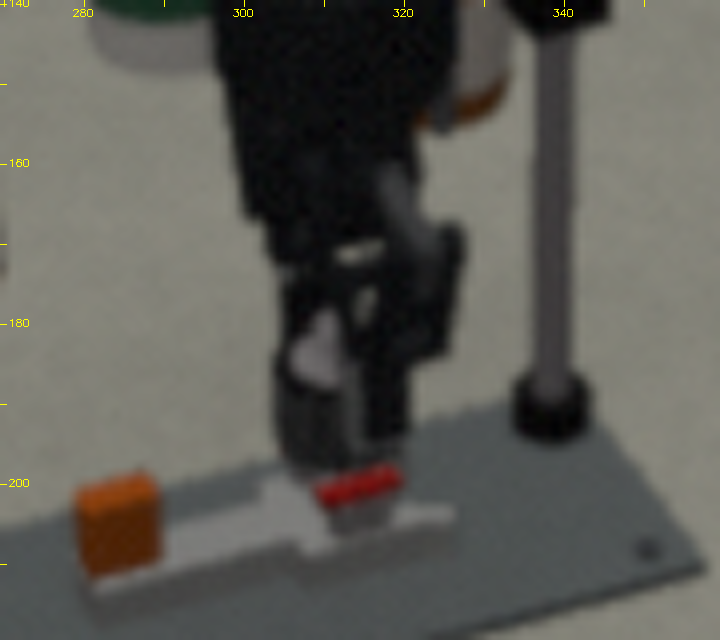

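```bash
python3 -m pendant '[[[0,0,0.007],[0,0,0.0889]],[[0,0,0.007],[0,0,0.0889]],[[0,0,0],[0,0,0]]]'
python3 plan.py 0.569 0.0405 0.060 175.9
python3 -m pendant '[[[0,0,0.007],[0,0,0.0889]],[[0,0,0.007],[0,0,0.0889]],[[0,0,0],[0,0,0]]]'
python3 plan.py 0.569 0.0405 0.060 175.9
```

```text
time_s: 18.9
position: [0.5692, 0.0403, 0.0589]
tool_rot: [[-0.94, 0.342, 0.0], [0.342, 0.94, -0.0], [-0.0, -0.0, -1.0]]
ft_force: [-0.7, 0.4, 2.0]
grip_width: 0.0428
pos [0.5692 0.0403 0.0589] yaw 159.98 q [ -7.8  33.8  84.6  -0.   61.7 -77.8] F [-0.68  0.4   2.05] M [ 0.07  -0.005 -0.136] w 0.0428 t 18.9
shift total units [ 0.0022  0.0011 -0.0107] turn total units [-2.000e-04  1.000e-04 -1.769e-01] deg [ -0.02   0.   -15.92]
time_s: 19.27
position: [0.569, 0.0401, 0.0575]
tool_rot: [[-0.81, 0.586, -0.0], [0.586, 0.81, -0.001], [-0.0, -0.001, -1.0]]
ft_force: [-0.0, -1.9, 2.0]
grip_width: 0.0429
pos [0.569  0.0401 0.0575] yaw 144.12 q [ -7.8  33.9  84.7  -0.   61.5 -61.9] F [-0.04 -1.92  1.96] M [-0.381  0.158 -0.18 ] w 0.0429 t 19.275
shift total units [ 0.0025  0.0034 -0.0251] turn total units [-5.000e-04 -1.000e-04 -3.531e-01] deg [-5.000e-02 -1.000e-02 -3.178e+01]
```

```bash
python3 -m pendant '[[[0,0,0.002],[0,0,0.0889]],[[0,0,0.007],[0,0,0.0889]],[[0,0,0],[0,0,0]]]'
python3 -m pendant '[[[0,0,0.007],[0,0,0.0889]],[[0,0,0],[0,0,0]]]'
python3 -m pendant '[[[0,0,0.007],[0,0,0.0889]],[[0,0,0],[0,0,0]]]'
python3 - <<'E'
from h import *
print(env.observe()["ft_force"],env.observe()["wrist_torque"])
d=cam("side"); crop(d["image"],270,140,90,80,8,"pics/s18.png")
E
```

```text
time_s: 19.65
position: [0.5688, 0.0399, 0.0564]
tool_rot: [[-0.618, 0.786, -0.001], [0.786, 0.618, -0.001], [0.0, -0.001, -1.0]]
ft_force: [-2.0, -5.2, 0.1]
grip_width: 0.0429
time_s: 19.9
position: [0.5686, 0.0398, 0.0557]
tool_rot: [[-0.503, 0.864, -0.001], [0.864, 0.503, -0.001], [-0.0, -0.002, -1.0]]
ft_force: [-3.4, -5.3, 0.1]
grip_width: 0.0429
time_s: 20.15
position: [0.5685, 0.0398, 0.055]
tool_rot: [[-0.378, 0.926, -0.002], [0.926, 0.378, -0.001], [-0.0, -0.002, -1.0]]
ft_force: [-2.8, -5.8, 1.2]
grip_width: 0.0431
[-2.79997717 -5.80595449  1.15847091] [-1.01110176  0.59558031 -0.10837439]
```

View pics/s18.png

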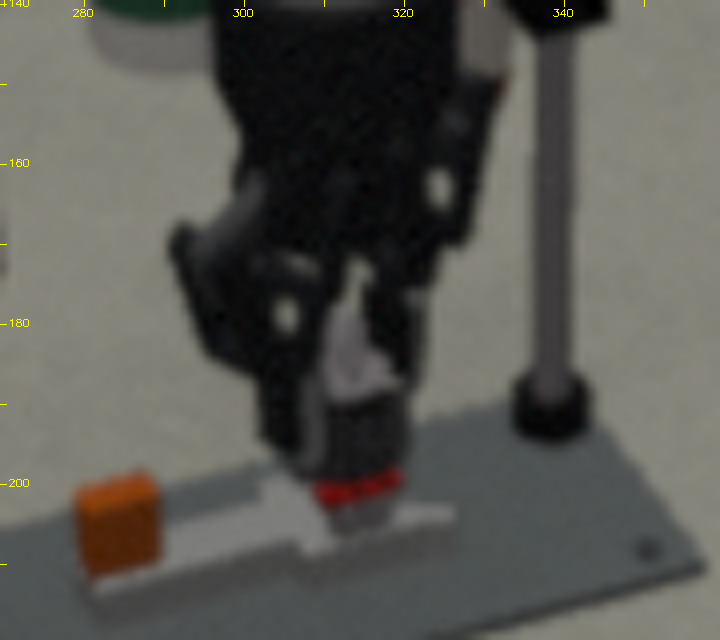

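```bash
python3 -m pendant '[[[-0.0044,-0.005,0.0035],[0,0,0.0444]],[[0,0,0],[0,0,0]]]'
python3 -m pendant '[[[0,0,0.0035],[0,0,0.0444]],[[0,0,0],[0,0,0]]]'
python3 -m pendant '[[[0,0,0.0035],[0,0,0.0444]],[[0,0,0],[0,0,0]]]'
python3 plan.py 0.569 0.0405 0.060 175.9
```

```text
time_s: 20.45
position: [0.5684, 0.0397, 0.0547]
tool_rot: [[-0.312, 0.95, -0.001], [0.95, 0.312, -0.0], [0.0, -0.001, -1.0]]
ft_force: [-3.0, -4.0, 1.0]
grip_width: 0.0431
time_s: 20.7
position: [0.5683, 0.0397, 0.0543]
tool_rot: [[-0.245, 0.97, -0.002], [0.97, 0.245, -0.0], [-0.0, -0.002, -1.0]]
ft_force: [-3.4, -3.6, 0.6]
grip_width: 0.0429
time_s: 20.95
position: [0.5682, 0.0397, 0.0539]
tool_rot: [[-0.177, 0.984, -0.002], [0.984, 0.177, -0.0], [-0.0, -0.002, -1.0]]
ft_force: [-3.1, -3.7, 1.1]
grip_width: 0.043
pos [0.5682 0.0397 0.0539] yaw 100.18 q [ -7.9  34.1  84.9  -0.   61.  -18.1] F [-3.07 -3.72  1.06] M [-0.691  0.634  0.019] w 0.043 t 20.95
shift total units [ 0.007   0.009  -0.0607] turn total units [-1.000e-03 -7.000e-04 -8.413e-01] deg [-9.000e-02 -6.000e-02 -7.572e+01]
```

```bash
for i in 1; do :; done; python3 -m pendant '[[[0,0,0.0035],[0,0,0.0444]],[[0,0,0],[0,0,0]]]' | grep -E "pos|force"
python3 -m pendant '[[[0,0,0.0035],[0,0,0.0444]],[[0,0,0],[0,0,0]]]' | grep -E "pos|force"
python3 -m pendant '[[[0,0,0.0035],[0,0,0.0444]],[[0,0,0],[0,0,0]]]' | grep -E "pos|force"
python3 plan.py 0.569 0.0405 0.060 175.9
```

```text
position: [0.5682, 0.0397, 0.0536]
ft_force: [-4.2, -4.0, 1.2]
position: [0.5681, 0.0397, 0.0532]
ft_force: [-3.6, -4.1, 0.6]
position: [0.568, 0.0397, 0.0528]
ft_force: [-4.4, -3.3, 1.6]
pos [0.568  0.0397 0.0528] yaw 88.19 q [-7.9 34.2 85.  -0.  60.9 -6.1] F [-4.36 -3.32  1.57] M [-0.734  0.772 -0.027] w 0.0428 t 21.7
shift total units [ 0.0085  0.0098 -0.0718] turn total units [-1.400e-03 -9.000e-04 -9.745e-01] deg [-1.300e-01 -8.000e-02 -8.771e+01]
```

```bash
python3 - <<'E'
from h import *
d=cam("side"); crop(d["image"],285,150,60,60,10,"pics/s19.png")
E
```

```text
(no output)
```

View pics/s19.png

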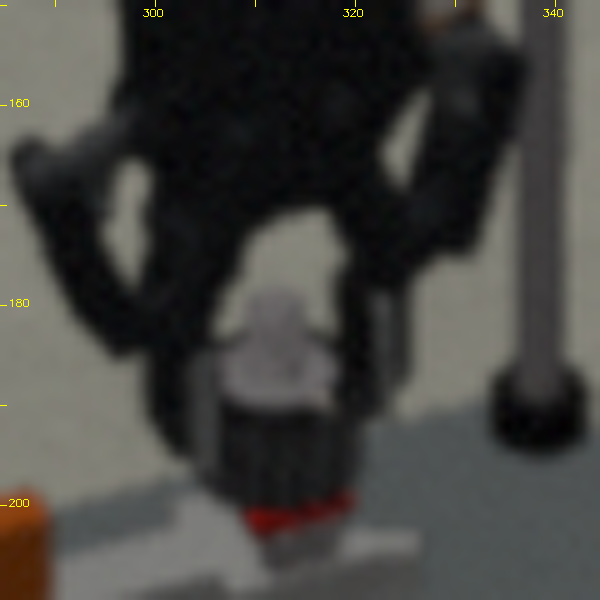

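```bash
python3 -m pendant '[[[0,0,0.0035],[0,0,0.0444]],[[0,0,0],[0,0,0]]]' | grep -E "pos|force"
python3 -m pendant '[[[0,0,0.0035],[0,0,0.0444]],[[0,0,0],[0,0,0]]]' | grep -E "pos|force"
python3 -m pendant '[[[0,0,0.0035],[0,0,0.0444]],[[0,0,0],[0,0,0]]]' | grep -E "pos|force"
python3 plan.py 0.569 0.0405 0.060 175.9
```

```text
position: [0.5679, 0.0397, 0.0525]
ft_force: [-4.9, -5.0, 0.5]
position: [0.5678, 0.0397, 0.0521]
ft_force: [-4.7, -4.0, 0.6]
position: [0.5677, 0.0397, 0.0517]
ft_force: [-5.9, -4.8, 0.3]
pos [0.5677 0.0397 0.0517] yaw 76.21 q [-7.9 34.3 85.1 -0.  60.8  5.9] F [-5.85 -4.77  0.32] M [-0.688  0.91   0.012] w 0.0429 t 22.5
shift total units [ 0.0105  0.0101 -0.0828] turn total units [-1.9000e-03 -1.1000e-03 -1.1077e+00] deg [-1.700e-01 -9.000e-02 -9.969e+01]
```

```bash
python3 -m pendant '[[[-0.0048,-0.003,0.0035],[0,0,0.0444]],[[0,0,0],[0,0,0]]]' | grep -E "pos|force"
python3 -m pendant '[[[0,0,0.0035],[0,0,0.0444]],[[0,0,0],[0,0,0]]]' | grep -E "pos|force"
python3 -m pendant '[[[0,0,0.0035],[0,0,0.0444]],[[0,0,0],[0,0,0]]]' | grep -E "pos|force"
python3 plan.py 0.569 0.0405 0.060 175.9
```

```text
position: [0.5677, 0.0396, 0.0515]
ft_force: [-4.3, -2.3, 1.0]
position: [0.5676, 0.0397, 0.0511]
ft_force: [-5.6, -1.8, 1.2]
position: [0.5675, 0.0397, 0.0507]
ft_force: [-5.3, -2.2, 1.5]
pos [0.5675 0.0397 0.0507] yaw 64.19 q [-7.9 34.3 85.2 -0.  60.6 17.9] F [-5.34 -2.17  1.51] M [-0.261  0.985 -0.018] w 0.0431 t 23.25
shift total units [ 0.0136  0.0098 -0.0932] turn total units [-1.5000e-03 -1.1000e-03 -1.2412e+00] deg [-1.4000e-01 -1.0000e-01 -1.1171e+02]
```

```bash
python3 -m pendant '[[[0,0,0.0035],[0,0,0.0444]],[[0,0,0],[0,0,0]]]' | grep -E "pos|force"
python3 -m pendant '[[[0,0,0.0035],[0,0,0.0444]],[[0,0,0],[0,0,0]]]' | grep -E "pos|force"
python3 - <<'E'
from h import *
d=cam("side"); crop(d["image"],285,150,60,60,10,"pics/s20.png"); print(env.observe()["ft_force"],env.observe()["wrist_torque"])
E
```

```text
position: [0.5675, 0.0398, 0.0504]
ft_force: [-6.0, -2.0, 1.9]
position: [0.5674, 0.0398, 0.05]
ft_force: [-6.5, -0.8, 2.6]
[-6.31677537 -2.78761781  2.03901793] [-0.21472979  1.0317473  -0.03522396]
```

View pics/s20.png

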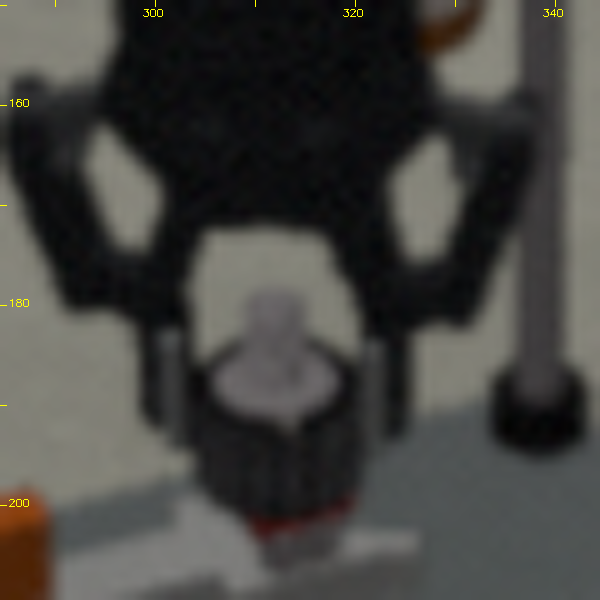

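```bash
python3 -m pendant '[[[-0.003,-0.003,0.0035],[0,0,0.0444]],[[0,0,0],[0,0,0]]]' | grep -E "pos|force"
python3 -m pendant '[[[0,0,0.0035],[0,0,0.0444]],[[0,0,0],[0,0,0]]]' | grep -E "pos|force"
python3 - <<'E'
from rig import env
print(env.observe()["q"].round(1),env.observe()["wrist_torque"])
E
```

```text
position: [0.5672, 0.0398, 0.0497]
ft_force: [-4.8, -0.8, 1.2]
position: [0.5672, 0.0398, 0.0495]
ft_force: [-5.6, -0.7, 3.2]
[-7.9 34.4 85.3  0.  60.4 33.9] [-5.19134439e-04  1.03203523e+00 -4.89835215e-02]
```

```bash
python3 -m pendant '[[[0,0,0.0017],[0,0,0.0222]],[[0,0,0],[0,0,0]]]' | grep -E "pos|force"
python3 -m pendant '[[[0,0,0.0017],[0,0,0.0222]],[[0,0,0],[0,0,0]]]' | grep -E "pos|force"
python3 - <<'E'
from rig import env
print(env.observe()["q"].round(1),env.observe()["wrist_torque"],env.observe()["position"])
E
```

```text
position: [0.5672, 0.0399, 0.0495]
ft_force: [-6.7, -0.8, 4.2]
position: [0.5672, 0.0399, 0.0494]
ft_force: [-6.4, 0.7, 5.5]
[-7.9 34.4 85.4  0.  60.4 37.8] [0.08579631 1.24805786 0.05474391] [0.56715325 0.03989306 0.04942104]
```

```bash
python3 -m pendant '[[[-0.0029,-0.0028,-0.004],[0,0,0]],[[0,0,0],[0,0,0]]]' | grep -E "pos|force"
python3 -m pendant '[[[0,0,0],[0,0,0.046]],[[0,0,0],[0,0,0.046]],[[0,0,0],[0,0,0]]]' | grep -E "pos|force"
python3 - <<'E'
from rig import env
print(env.observe()["q"].round(1),env.observe()["wrist_torque"],env.observe()["position"])
E
```

```text
position: [0.5671, 0.0399, 0.0495]
ft_force: [-5.1, 1.6, 1.2]
position: [0.567, 0.04, 0.0494]
ft_force: [-5.8, 2.5, 1.8]
[-7.9 34.4 85.4  0.  60.3 46.3] [0.41548312 1.01550676 0.04111517] [0.56700134 0.03998614 0.04944666]
```

```bash
python3 -m pendant '[[[0,0,0],[0,0,0.046]],[[0,0,0],[0,0,0.046]],[[0,0,0],[0,0,0]]]' | grep -E "pos|force"
python3 -m pendant '[[[0,0,0],[0,0,0.046]],[[0,0,0],[0,0,0.046]],[[0,0,0],[0,0,0.046]],[[0,0,0],[0,0,0]]]' | grep -E "pos|force"
python3 - <<'E'
from h import *
print(env.observe()["q"].round(1),env.observe()["wrist_torque"],env.observe()["position"])
d=cam("side"); crop(d["image"],270,140,90,80,8,"pics/s21.png")
E
```

```text
position: [0.5669, 0.0401, 0.0494]
ft_force: [-5.9, 3.0, 1.6]
position: [0.5668, 0.0404, 0.0494]
ft_force: [-6.0, 3.7, 1.6]
[-7.9 34.4 85.4  0.1 60.4 66.9] [0.73606161 1.10992728 0.12646073] [0.56681733 0.04037399 0.04942115]
```

View pics/s21.png

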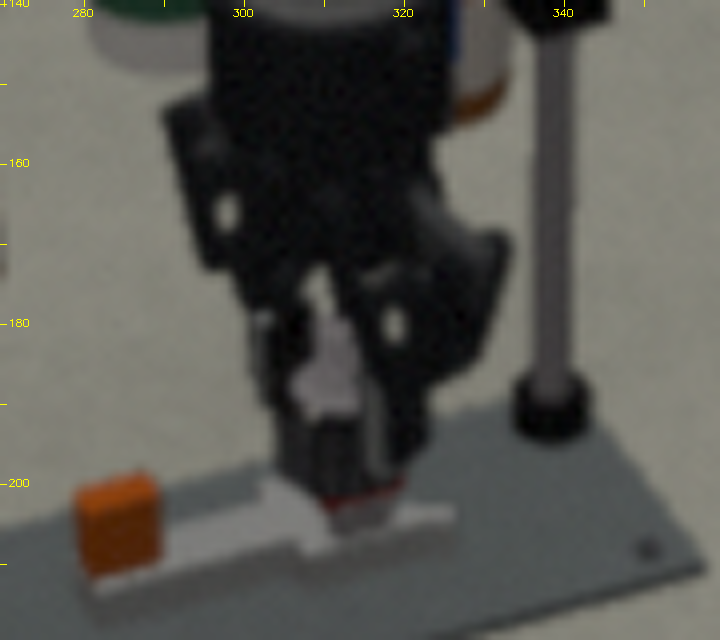

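```bash
python3 -m pendant '[[[0,0,0],[0,0,0]],[[0,0,0],[0,0,0]],[[0,0,0],[0,0,0]],[[0,0,0],[0,0,0]],[[0,0,0],[0,0,0]]]' 1 25
python3 plan.py 0.5672 0.0401 0.16 20
python3 -m pendant '[[[0,0,-0.1],[0,0,0]],[[0,0,-0.3],[0,0,0]],[[0,0,-0.4],[0,0,0]],[[0,0,-0.4],[0,0,0]],[[0,0,0],[0,0,0]]]'
```

```text
time_s: 26.98
position: [0.5677, 0.0394, 0.0497]
tool_rot: [[0.966, 0.259, 0.0], [0.259, -0.966, -0.0], [0.0, 0.0, -1.0]]
ft_force: [-0.1, -0.7, 0.1]
grip_width: 0.0856
pos [0.5677 0.0394 0.0497] yaw 15.01 q [-7.9 34.4 85.4  0.  60.3 67. ] F [-0.08 -0.66  0.08] M [ 0.004 -0.004 -0.033] w 0.0856 t 26.975
shift total units [-0.0029 -0.008  -1.1032] turn total units [ 0.0001 -0.0001 -0.0555] deg [ 0.01 -0.01 -4.99]
time_s: 27.6
position: [0.5689, 0.0393, 0.1734]
tool_rot: [[0.966, 0.259, 0.007], [0.259, -0.966, -0.001], [0.007, 0.003, -1.0]]
ft_force: [-0.2, 0.1, -0.2]
grip_width: 0.0855
```

```bash
python3 -m pendant '[[[-0.3,-0.08,-0.1],[0,0,0]],[[-0.4,-0.107,0],[0,0,0]],[[-0.4,-0.107,0],[0,0,0]],[[-0.4,-0.107,0],[0,0,0]],[[-0.2,-0.05,0],[0,0,0]],[[0,0,0],[0,0,0]]]'
python3 - <<'E'
from h import *
d=cam("side"); crop(d["image"],270,140,90,80,8,"pics/s22.png")
d=cam("top"); crop(d["image"],250,160,80,80,7,"pics/t22.png"); cv2.imwrite("pics/t22f.png",d["image"][:,:,::-1])
E
```

```text
time_s: 28.35
position: [0.3908, 0.0391, 0.1797]
tool_rot: [[0.966, 0.259, -0.0], [0.259, -0.966, 0.0], [-0.0, -0.0, -1.0]]
ft_force: [0.4, 0.2, 0.7]
grip_width: 0.0858
```

View pics/s22.png

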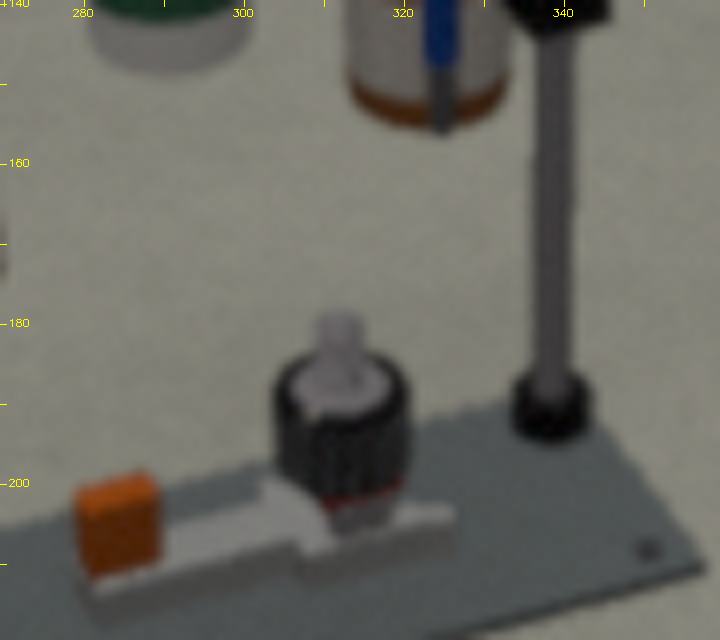

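View pics/t22.png

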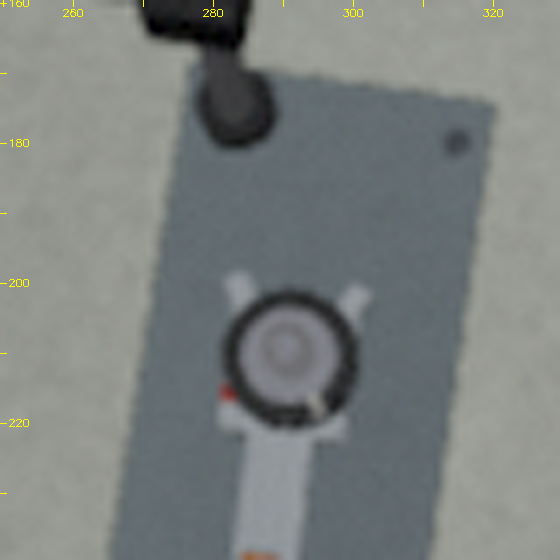

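View pics/t22f.png

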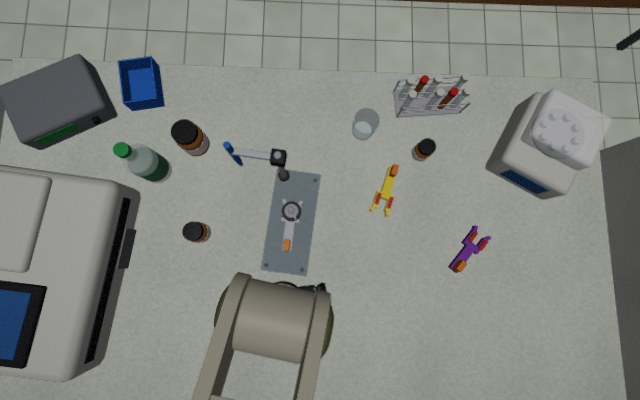

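```bash
python3 -c "
from rig import env
print(env.close_job())"
```

```text
the job is handed in; nothing more can be done
None
```

I set the collar to the gauge and handed the job in at about 28 s of the 72 s allowed; no verdict was reported.

**What I did:**
- **Gauge:** I carried the aluminium gauge to the foot plate, lined it up with the post from both cameras and slid the fork in. The arm stopped moving while the push force rose to 8.5 N, so the fork was home, and I let go.
- **Collar:** I gripped the collar and turned it clockwise, lowering 5 mm per radian. At touch the descent stopped and the upward force rose from about 1.2 N to 5.5 N. I eased the tool up 0.4 mm, turned about 29 degrees more at constant height and let go.

**Last checks:**
- **Nip:** my estimate is 31 to 36 degrees past touch, or about 11 to 12.5 N. This comes from the turn and the spring rate; I could not measure the contact force directly.
- **No slip:** the white mark turned about 164 degrees in the pictures, against 161 degrees at the wrist.
- **Scene:** the last pictures show the fork around the post, the collar on the red anvil, and the bottles and beaker where they were.

**What went wrong or disagreed:**
- **First collar grip missed:** the fingers closed on the post above the collar and pressed on its top with about 12 N. The fingertips stood about level with the TCP, not 19 mm ahead as stated. I opened, went 17 mm lower and gripped again; the gauge had not moved.
- **Camera offset:** the two cameras disagreed by up to 8 mm in absolute position. They agreed within 1 mm on the gauge relative to the stand at the start, and I used that.
- **Sideways force:** I saw 6 to 7 N sideways while turning, from a small centring error. It was gone once I let go.

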